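Turn the dishes over for backstamping

ROBOT

A 7-joint arm with a two-finger parallel gripper is mounted at the origin on the work surface. World frame = base frame: x ahead of the robot, y to its left, z up, the work surface at z = 0. Lengths are in mm, angles in degrees, forces in N, time in s.
With the tool pointing down it reaches from about 400 to 850 mm from the base axis. Payload 4.5 kg.
Tool frame: the origin (TCP) lies midway between the tips of the shut fingers; the grasp point (between the pads) lies 19 mm behind it; z points along the fingers, y is the line along which they close (so a half turn about z gives the same grasp; the last joint's range is limited). The gripper opens to 85 mm and grips with 20 to 120 N. Pads are 22 mm wide; open, the fingers measure 114 mm over their backs; the gripper's body (76 mm by 85 mm) begins 54 mm behind the grasp point. The pads swing forward as they close: fully open they stand 13 mm farther back than shut.
Start: joints at [-62.922, 39.483, -11.15, 89.685, 9.013, 51.709, -12.324], TCP at [265.518, 565.822, 231.317] pointing down, gripper open.
Joint ranges: [-172.22, 172.22], [-26.19, 119.32], [-84.43, 86.54], [7.71, 146.69], [-57.33, 237.33], [2.42, 119.75], [-152.13, 152.13]. Speed limits (degrees/s): [147.25, 147.25, 180, 180, 180, 180, 180].

INTERFACE

Orientations are given as a 3x3 rotation matrix whose columns are the frame's x, y, z axes.
In Python, from plant import sense, snapshot, sign_off gives the robot as it stands.
- The arm moves only by the tool arm_command, never from a script. Its argument "increments" is a list of rows, each an object of numbers: "x", "y", "z": the shift along the tool's x, y, z in mm; "rx", "ry", "rz": the turn, a rotation vector about the tool's x, y, z in degrees; "hand": the finger opening in mm, from 0 to 85.4. A call has 1 to 20 rows; each row shifts and turns the commanded pose from where the row before left it, along the tool's axes as they then stand; what a row does not reach is not made up. A row lasts 1/8 s, in which the tool goes at most 62.5 mm and 10.7 degrees, less where a joint would pass 70% of its speed; a pose out of reach is approached as far as the arm can. A call with a gripper value outside its range is refused whole. The fingers move at their own pace and stop on an object; "newtons" is the grip in N (left out, the last holds). Time passes only in rows, so rows that do not move let the fingers close. It gives the time, the measured TCP pose, the force, the opening and the grip force at its end, in the units of the state.
- sense(): the state, without advancing time (a new reading comes with each control period).
- snapshot(name): name is "scene" or "top"; returns a dict with "image" (480x640x3 uint8, blue, green, red), "range_z" (480x640 float32, mm along the optical axis (not along the pixel's ray), 0 where there is no reading), "fx", "fy", "cx", "cy" (pixels), "extrinsics" (4x4, takes a point from world to camera coordinates). Camera axes: x right, y up, looking along -z (the intrinsics and any distortion apply to the point x, -y, -z); pixel columns grow to the right and rows downward; lengths in mm; the calibration is good to about 2 mm. A picture is of the moment at which its call begins.
- sign_off(): hands the job in; it is judged then, once.
The state is a dict: "time": time; "joints": joint angles; "joint_vel": joint speeds; "effort": joint torques, N m; "eef_pos": TCP position; "tcp_rot": TCP orientation; "contact_force": force on the tool from outside, world axes, zero at the start; "torque": the same for the moment, N m; "gripper_width": finger opening in mm; "grip_force": force on a finger pad.
Only numpy, scipy, OpenCV 4.12 (cv2) and the standard library are available. Lean on these libraries where they do the work, as an engineer would, in place of code of your own. Each camera call takes 0.05 s, during which the arm holds its last target. There are 200 camera calls.

TASK

Slide the top ware board sideways off its pile, without lifting it, squarely on to the empty stand beside it, leaving the other boards as they are. Lay every dish face up in the nests of leaf A of the turnover jig, close leaf B fully over them, swing leaf A over with the dishes until they lie face down on leaf B, and swing leaf A back open. Then set all the dishes face down on the board on the stand, none overhanging, leave both leaves lying open, and do not disturb the jar, mug and stamp.

Things in the scene. Friction and masses are not known exactly. Their poses are not given: they have to be found in the camera images.
- jig: Fixed turnover jig: dark steel base 270 x 210 x 12 mm, two hinge posts. Origin under its centre, on the table; x along the hinge, y towards leaf A's resting side, z up. Hinge axis along x, 45 mm above the table, over the base's centre.
- leaf_a (a joint): Angle of leaf A, rad. 0: lying open, level, on the +y side of the hinge, nests up; 3.14: swung right over, upside down above leaf B's side. A plywood plate 242 (along the hinge) x 88 x 8 mm, 0.18 kg, with three nests. A stiff friction hinge (0.5 Nm): it stays wherever it is left. May start raised by up to 0.1.
- leaf_b (a joint): Angle of leaf B, rad: the mirror image of leaf A, with the same sizes, friction and nests. 0: lying open on the -y side of the hinge, nests up; 3.14: closed over leaf A's side. May start raised by up to 0.5. With dishes between the closed leaves, swinging the lower leaf up and over carries them and pushes the other leaf ahead, all the way over; the pushed leaf stays against the dishes.
- leaf_a_nest0 (a point): Centre of the floor of nest 0 of leaf A (nearest the low-x end of the jig). Turns with the leaf; when the leaf is open its axes are those of the jig, z up out of the nest. Nests are 66 mm square, 76 mm apart, framed by aluminium ribs 6 mm high; centres 58 mm from the hinge axis. The floor lies 11 mm below the hinge axis (34 mm above the table) when the leaf is open, and 22 mm from the other leaf's floor when one leaf is closed over the other.
- leaf_a_nest1 (a point): Centre of the floor of nest 1 of leaf A (the middle one of the jig). Turns with the leaf; when the leaf is open its axes are those of the jig, z up out of the nest. Nests are 66 mm square, 76 mm apart, framed by aluminium ribs 6 mm high; centres 58 mm from the hinge axis. The floor lies 11 mm below the hinge axis (34 mm above the table) when the leaf is open, and 22 mm from the other leaf's floor when one leaf is closed over the other.
- leaf_a_nest2 (a point): Centre of the floor of nest 2 of leaf A (nearest the high-x end of the jig). Turns with the leaf; when the leaf is open its axes are those of the jig, z up out of the nest. Nests are 66 mm square, 76 mm apart, framed by aluminium ribs 6 mm high; centres 58 mm from the hinge axis. The floor lies 11 mm below the hinge axis (34 mm above the table) when the leaf is open, and 22 mm from the other leaf's floor when one leaf is closed over the other.
- leaf_a_bail (a point): Middle of the leaf A handle: round steel bar 12 mm thick, 64 mm clear between side arms, parallel to the hinge, 148 mm from its axis, 42 mm clear of the leaf; its middle is -60 mm along the jig's x from the jig's centre. 45 mm above the table when the leaf lies open. It can be pinched from above at every angle and turns between the fingers.
- leaf_a_hinge (a point): Point of the hinge axis that the middle of leaf A's handle circles about.
- leaf_b_nest0 (a point): Centre of the floor of nest 0 of leaf B (nearest the low-x end of the jig). Turns with the leaf; when the leaf is open its axes are those of the jig, z up out of the nest. Nests are 66 mm square, 76 mm apart, framed by aluminium ribs 6 mm high; centres 58 mm from the hinge axis. The floor lies 11 mm below the hinge axis (34 mm above the table) when the leaf is open, and 22 mm from the other leaf's floor when one leaf is closed over the other.
- leaf_b_nest1 (a point): Centre of the floor of nest 1 of leaf B (the middle one of the jig). Turns with the leaf; when the leaf is open its axes are those of the jig, z up out of the nest. Nests are 66 mm square, 76 mm apart, framed by aluminium ribs 6 mm high; centres 58 mm from the hinge axis. The floor lies 11 mm below the hinge axis (34 mm above the table) when the leaf is open, and 22 mm from the other leaf's floor when one leaf is closed over the other.
- leaf_b_nest2 (a point): Centre of the floor of nest 2 of leaf B (nearest the high-x end of the jig). Turns with the leaf; when the leaf is open its axes are those of the jig, z up out of the nest. Nests are 66 mm square, 76 mm apart, framed by aluminium ribs 6 mm high; centres 58 mm from the hinge axis. The floor lies 11 mm below the hinge axis (34 mm above the table) when the leaf is open, and 22 mm from the other leaf's floor when one leaf is closed over the other.
- leaf_b_bail (a point): Middle of the leaf B handle: round steel bar 12 mm thick, 64 mm clear between side arms, parallel to the hinge, 148 mm from its axis, 42 mm clear of the leaf; its middle is +60 mm along the jig's x from the jig's centre. 45 mm above the table when the leaf lies open. It can be pinched from above at every angle and turns between the fingers.
- leaf_b_hinge (a point): Point of the hinge axis that the middle of leaf B's handle circles about.
- dish1: Square white porcelain dish with a yellow rim, 58 x 58 x 20 mm, 0.09 kg: a well 12 mm deep in its face, rim walls 6 mm thick, a pale unglazed foot 48 x 48 x 2 mm beneath. Origin at the centre of the foot's underside, z up out of the well when it stands face up. Starts face up on the table. Two or three such dishes are there.
- dish2: Square white porcelain dish with a yellow rim, 58 x 58 x 20 mm, 0.09 kg: a well 12 mm deep in its face, rim walls 6 mm thick, a pale unglazed foot 48 x 48 x 2 mm beneath. Origin at the centre of the foot's underside, z up out of the well when it stands face up. Starts face up on the table. Two or three such dishes are there.
- dish3: Square white porcelain dish with a yellow rim, 58 x 58 x 20 mm, 0.09 kg: a well 12 mm deep in its face, rim walls 6 mm thick, a pale unglazed foot 48 x 48 x 2 mm beneath. Origin at the centre of the foot's underside, z up out of the well when it stands face up. Starts face up on the table. Two or three such dishes are there.
- board_top: The top board of the pile: wooden ware board 250 x 100 x 12 mm, 0.2 kg. Origin at the centre of its underside, x along its length, z up.
- board_mid: The board beneath it, the same size.
- board_low: The lowest board of the pile, the same size, on a fixed wooden plinth 20 mm high of the same length and width.
- stand: Fixed empty steel stand, top 250 x 100 mm, 42.5 mm above the table (1.5 mm below the underside of the pile's top board), parallel to the pile, its long side 12 mm from the pile's; on either side of the pile. Origin on the table under its centre, x along its length.
- jar: Bystander: amber jar, 60 mm wide, 90 mm tall. Origin under its centre.
- mug: Bystander: white mug, 80 mm wide, 90 mm tall. Origin under its centre.
- stamp: Bystander: wooden hand stamp, 40 mm wide, 72 mm tall. Origin under its centre.
Mind the look-alikes: they are no part of the job. What is shaped like the dish1 but red is not meant. Leave any purple look-alike of the dish3 alone.

How it is judged:
By the outcome, as a careful person would: the job done as asked, in the order asked, and still so for the second after the job is handed in, with the robot touching nothing.
Of dish1, dish2, dish3 only 2 to 3 are there at a start; the rules pass over those that are not, and their reading is None.
At some moment in a run one of dish1, dish2, dish3 may be knocked a few centimetres aside while the robot is not near it.
Once in a run the grip may slacken for a moment while it holds something.
It also fails if it takes over 210 s, if anything falls off the work surface, if the arm or the gripper's body presses on something with over 40 N, if the wrist force passes 120 N, or if a joint passes its speed limit or range.

## Working session

There is one attempt and no reset: what is moved stays moved. The work goes in short steps, Python scripts to look and compute and a tool call to move; the robot and the scene stay as the last step left them, time stands still between calls to the robot, and variables do not carry over. Pictures are saved under pics/ and viewed, at most 14 in all, crops included, and the job is handed in when it is done.

Besides the shell and the picture viewer there is one more tool, called after "Request:" as name(argument=value, ...) on one line, values as JSON. arm_command: Moves the arm, as the interface text tells. Its arguments: {"type":"object","properties":{"increments":{"type":"array","items":{"type":"object","properties":{"x":{"type":"number"},"y":{"type":"number"},"z":{"type":"number"},"rx":{"type":"number"},"ry":{"type":"number"},"rz":{"type":"number"},"hand":{"type":"number"}}}},"newtons":{"type":"number"}},"required":["increments"]}

```bash
ls; mkdir -p pics
cat > h.py <<'E'
import numpy as np, cv2
from plant import sense, snapshot, sign_off
def world(s):
    d=s["range_z"]; v,u=np.mgrid[0:480,0:640]
    x=(u-s["cx"])/s["fx"]*d; y=-(v-s["cy"])/s["fy"]*d
    P=np.stack([x,y,-d,np.ones_like(d)],-1)@np.linalg.inv(np.array(s["extrinsics"])).T
    P=P[...,:3]; P[d==0]=np.nan; return P
def proj(s,p):
    c=np.array(s["extrinsics"])@np.r_[p,1]
    return s["cx"]+s["fx"]*c[0]/-c[2], s["cy"]-s["fy"]*c[1]/-c[2]
E
python3 - <<'E'
from h import *
for n in("scene","top"):
    s=snapshot(n); cv2.imwrite(f"pics/{n}0.png",s["image"]); np.save(n+"0.npy",s,allow_pickle=True)
    print(n,s["fx"],s["cx"],s["cy"],np.round(np.linalg.inv(s["extrinsics"]),2), {k for k in s})
print(sense())
E
```

```text
pics
scene 535.517679418573 317.8769739360692 236.1223044118003 [[ 7.50000e-01 -5.00000e-01  4.40000e-01  1.08288e+03]
 [ 6.60000e-01  5.40000e-01 -5.10000e-01 -5.52620e+02]
 [ 2.00000e-02  6.70000e-01  7.40000e-01  9.84600e+02]
 [ 0.00000e+00  0.00000e+00  0.00000e+00  1.00000e+00]] {'fx', 'cx', 'cy', 'image', 'extrinsics', 'range_z', 'fy'}
top 457.9837730044592 316.07802289715426 231.67830665353026 [[-1.00000e-02  9.80000e-01 -1.80000e-01  3.51540e+02]
 [-1.00000e+00 -2.00000e-02 -2.00000e-02  5.86300e+01]
 [-2.00000e-02  1.80000e-01  9.80000e-01  1.16996e+03]
 [ 0.00000e+00  0.00000e+00  0.00000e+00  1.00000e+00]] {'fx', 'cx', 'cy', 'image', 'extrinsics', 'range_z', 'fy'}
{'time': 0.1, 'joints': array([-62.92048213,  39.52885649, -11.14655389,  89.74111649,
         9.01301074,  51.71222813, -12.32523633]), 'joint_vel': array([ 0.02678755, -0.05610381, -0.07994243, -0.07967317,  0.0434634 ,
       -0.00801175,  0.0160947 ]), 'effort': array([-3.39717510e-03, -5.40605700e+01, -1.27165284e+00, -1.58988369e+01,
        9.37995210e-03,  4.38479139e-03, -7.47242268e-06]), 'eef_pos': array([265.31947452, 565.20471407, 230.54942131]), 'tcp_rot': array([[-9.05288075e-01,  4.24797725e-01, -6.27302032e-04],
       [ 4.24798170e-01,  9.05286612e-01, -1.63219340e-03],
       [-1.25463912e-04, -1.74408198e-03, -9.99998471e-01]]), 'contact_force': array([ 0.05107243, -0.35102879, -0.66336794]), 'torque': array([-0.03568581,  0.06275792, -0.0040282 ]), 'grip_force': 0.0, 'gripper_width': 85.05630242795648}
```

View pics/top0.png

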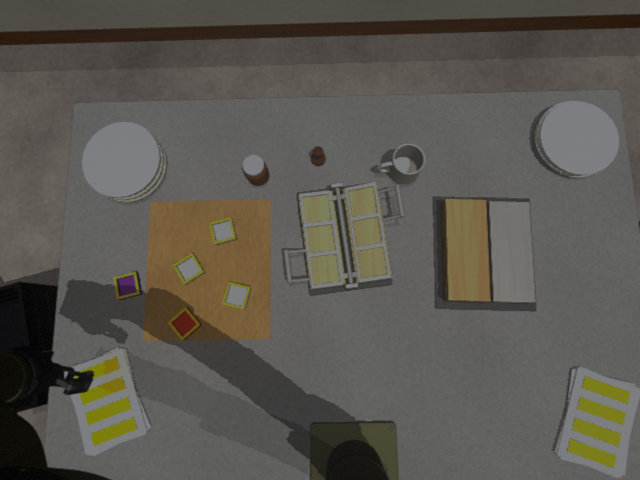

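View pics/scene0.png

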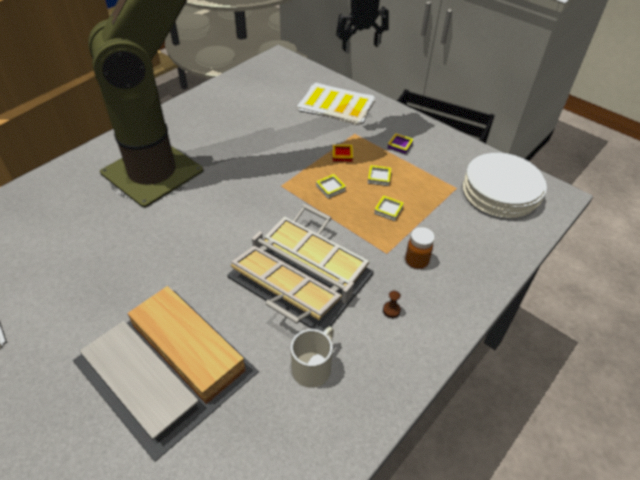

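The three white dishes are at top pixels (223,231), (189,268) and (237,295). The look-alikes are red at (184,324) and purple at (126,285). The jig is at (344,237), with handles at (297,265) and (395,203). The pile is at (467,250) and the stand is to its right at (512,250). Next I measure, including the leaf tilts, which tell A from B.

```bash
cat > m.py <<'E'
from h import *
def dishes(s,P):
    hsv=cv2.cvtColor(s["image"],cv2.COLOR_BGR2HSV)
    z=P[...,2]; m=((z>12)&(z<60)).astype(np.uint8)
    return hsv,m
def rect(P,m):
    p=P[m][:, :2].astype(np.float32); (c,sz,a)=cv2.minAreaRect(p); return np.round(c,1),np.round(sz,1),round(a,1),len(p)
def comps(s,lo,hi,box,k=0):
    P=world(s); z=P[...,2]; m=((z>lo)&(z<hi)).astype(np.uint8)
    b=np.zeros_like(m); x0,y0,x1,y1=box; b[y0:y1,x0:x1]=1; m*=b
    n,l,st,c=cv2.connectedComponentsWithStats(m)
    for i in range(1,n):
        if st[i,4]>40:
            q=l==i; print(np.round(c[i]),rect(P,q),"zmed",np.round(np.median(z[q]),1),"col",np.round(np.median(s["image"][q],0)))
E
python3 - <<'E'
from m import *
s=np.load("top0.npy",allow_pickle=True).item(); P=world(s)
print("table z",[np.round(P[v,u],1) for v,u in((400,500),(150,220),(380,250),(250,580))])
print("dishes");comps(s,12,60,(110,200,275,345))
print("pile/stand");comps(s,50,70,(420,180,560,320));comps(s,36,50,(420,180,560,320))
print("jig");comps(s,8,150,(280,175,425,300))
print("bystanders");comps(s,20,150,(235,140,335,190));comps(s,60,150,(370,140,430,180))
for (u,v) in ((320,208),(323,238),(327,273),(363,202),(368,232),(372,264),(297,265),(288,265),(399,203)): print(u,v,np.round(P[v,u],1))
# row of heights across jig through mid nest
for u in range(284,412,4): print(u,np.round(P[int(237-(u-344)*.1),u],0),end=' ')
im=s["image"]; cv2.imwrite("pics/crop0.png",np.hstack([cv2.resize(im[185:345,105:275],None,fx=2.3,fy=2.8),cv2.resize(im[170:305,270:420],None,fx=2.5,fy=448/135)]))
E
```

```text
table z [array([ 1.476e+02, -3.543e+02,  1.000e-01]), array([799. , 340.3,  -2.7]), array([201.2, 250.6,   3.4]), array([ 508.5, -587. ,    1.2])]
dishes
[223. 230.] (array([573.8, 323.3]), array([59.9, 58.9]), 14.2, 240) zmed 19.7 col [ 43. 116. 117.]
[188. 268.] (array([477.4, 408.2]), array([60.2, 58.3]), 32.8, 262) zmed 20.1 col [ 40. 117. 117.]
[127. 285.] (array([437. , 562.8]), array([58.5, 60.1]), 13.1, 286) zmed 20.1 col [32. 82. 94.]
[236. 295.] (array([407.7, 284.9]), array([58.8, 57.9]), 74.5, 230) zmed 20.4 col [ 42. 120. 120.]
[184. 323.] (array([340.8, 413.3]), array([59.1, 59. ]), 40.0, 269) zmed 20.3 col [21. 78. 93.]
pile/stand
[467. 250.] (array([ 510.2, -286.7]), array([101.9, 250.4]), 87.6, 4193) zmed 55.3 col [ 70. 109. 125.]
[446. 248.] (array([ 511.2, -238.3]), array([  4.7, 245.1]), 87.8, 151) zmed 43.3 col [34. 47. 56.]
[511. 251.] (array([ 505.8, -398.9]), array([102.4, 250.6]), 87.9, 4152) zmed 41.7 col [111. 114. 117.]
jig
[404. 178.] (array([ 699.2, -146.7]), array([66.3, 19.7]), 84.3, 180) zmed 39.1 col [59. 65. 66.]
[344. 238.] (array([550.8,  14.3]), 
[... 624 characters left out ...]
121.3   82.5]
284 [540. 167.   3.] 288 [542. 156.   5.] 292 [543. 146.  -1.] 296 [545. 136.   1.] 300 [545. 125.  -2.] 304 [543. 115.   8.] 308 [541. 103.  39.] 312 [541.  93.  37.] 316 [543.  83.  35.] 320 [544.  73.  33.] 324 [nan nan nan] 328 [545.  53.  35.] 332 [545.  43.  38.] 336 [546.  33.  44.] 340 [551.  22.  15.] 344 [545.  13.  50.] 348 [554.   1.  10.] 352 [548.  -7.  42.] 356 [551. -17.  40.] 360 [551. -27.  38.] 364 [550. -37.  43.] 368 [551. -47.  48.] 372 [552. -57.  46.] 376 [553. -66.  51.] 380 [553. -76.  52.] 384 [552. -86.  54.] 388 [ 564. -103.   -0.] 392 [ 564. -113.    2.] 396 [ 566. -124.    1.] 400 [ 566. -134.   -0.] 404 [ 566. -144.    2.] 408 [ 569. -155.    0.]
```

View pics/crop0.png

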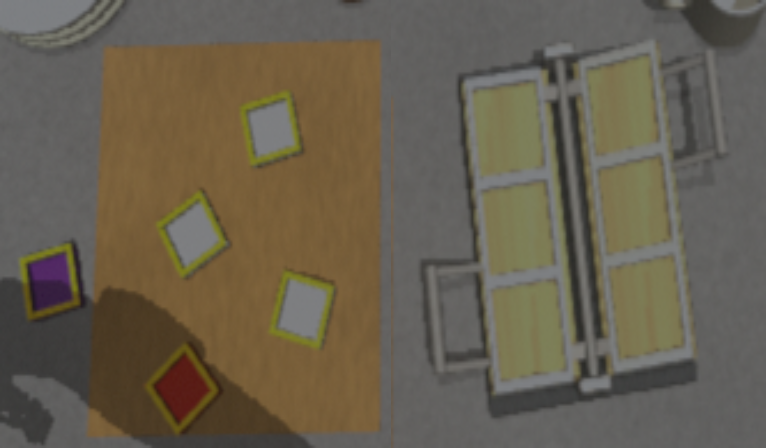

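The crop shows three plain white-welled dishes at about (270,128), (192,235) and (302,308), with the purple and red look-alikes apart from them. The right leaf rises outward from the hinge (z 42→54 over 80 mm, about 0.2 rad, over A's 0.1 limit). So B is the right (−y) leaf and A the left one. This script fits the jig and plans the first move.

```bash
cat >> h.py <<'E'
def delta(p,yaw,quiet=0):
    """shift in present tool axes and rz (deg) to TCP p with tool y axis at world angle yaw (mod 180)"""
    q=sense(); R=np.array(q["tcp_rot"]); d=R.T@(np.array(p)-q["eef_pos"])
    cur=np.degrees(np.arctan2(R[1,1],R[0,1])); r=(yaw-cur+90)%180-90
    y2=np.radians(cur+r); Y=np.array([np.cos(y2),np.sin(y2),0]); Z=np.array([0,0,-1.]); X=np.cross(Y,Z)
    d2=np.array([X,Y,Z])@(np.array(p)-q["eef_pos"])
    print("t",round(q["time"],1),"eef",np.round(q["eef_pos"],1),"j7",round(q["joints"][6],0),"yaw",round(cur,1),"F",np.round(q["contact_force"],1),"w",round(q["gripper_width"],1),"grip",round(q["grip_force"],1),"tilt",np.round(R[2,:2],3))
    print("  shift now-axes",np.round(d,1)," rz",round(-r,1)," shift after rz",np.round(d2,1))
E
cat > jig.py <<'E'
from m import *
def fit(s):
    P=world(s); ok=np.isfinite(P[...,0]); out=[]
    x,y,z=P[...,0],P[...,1],P[...,2]
    a=np.radians(6.5); c=np.array([550.8,14.3])
    for it in range(3):
        u=(x-c[0])*np.cos(a)+(y-c[1])*np.sin(a); v=-(x-c[0])*np.sin(a)+(y-c[1])*np.cos(a)
        res=[]
        for nm,sg in(("A",1),("B",-1)):
            q=ok&(z>22)&(z<90)&(sg*v>8)&(sg*v<112)&(abs(u)<128)
            q=cv2.morphologyEx(q.astype(np.uint8),cv2.MORPH_OPEN,np.ones((5,5)))>0
            r=rect(P,q); f=q&(sg*v>20)&(sg*v<95)
            k=np.polyfit(sg*v[f],z[f],1); res.append((nm,r,"slope",np.round(k,3)))
        b=ok&(z>7)&(z<90)&(abs(v)<108)&(abs(u)<140)
        r=rect(P,b)
    for t in res: print(t)
    print("base",r)
if __name__=="__main__":
    s=np.load("top0.npy",allow_pickle=True).item(); fit(s)
E
python3 jig.py
python3 - <<'E'
from h import *
e=np.array([.9992,-.0393]);n=np.array([-.0393,-.9992]); 
c=np.array([510.2,-286.7])
st=c-n*90; print("start",st); delta((*st,150),-2.25); delta((*st,35.5),-2.25)
E
```

```text
('A', (array([545.1,  68.2]), array([242.9,  90.3]), 6.6, 3335), 'slope', array([ 0.072, 35.126]))
('B', (array([558.3, -43.1]), array([243.8,  92.8]), 7.6, 3399), 'slope', array([ 0.209, 35.593]))
base (array([551.5,  14.2]), array([270.7, 215.4]), 6.8, 8611)
start [ 513.737 -196.772]
t 0.1 eef [265.3 565.2 230.5] j7 -12.0 yaw 64.9 F [ 0.1 -0.4 -0.7] w 85.1 grip 0.0 tilt [-0.    -0.002]
  shift now-axes [-548.6 -584.1   81.6]  rz 67.1  shift after rz [-751.6  278.1   80.5]
t 0.1 eef [265.3 565.2 230.5] j7 -12.0 yaw 64.9 F [ 0.1 -0.4 -0.7] w 85.1 grip 0.0 tilt [-0.    -0.002]
  shift now-axes [-548.6 -583.9  196.1]  rz 67.1  shift after rz [-751.6  278.1  195. ]
```

Request:
arm_command(increments=[{"rz":9.6},{"rz":9.6},{"rz":9.6},{"rz":9.6},{"rz":9.6},{"rz":9.6},{"rz":9.5},{"x":-47,"y":34.8},{"x":-47,"y":34.8},{"x":-47,"y":34.8},{"x":-47,"y":34.8},{"x":-47,"y":34.8},{"x":-47,"y":34.8},{"x":-47,"y":34.8},{"x":-47,"y":34.8}])

```text
invalid input
```

Request:
arm_command(increments=[{"x":-47},{"x":-47},{"x":-47},{"x":-47},{"x":-47},{"x":-47},{"x":-47,"z":20},{"x":-47,"z":60},{"hand":85},{"hand":85}])

```text
invalid input
```

```bash
python3 -c "
from h import *
delta((513.7,-196.8,36),-2.25)"
```

```text
t 0.1 eef [265.3 565.2 230.5] j7 -12.0 yaw 64.9 F [ 0.1 -0.4 -0.7] w 85.1 grip 0.0 tilt [-0.    -0.002]
  shift now-axes [-548.5 -584.   195.6]  rz 67.1  shift after rz [-751.7  278.1  194.5]
```

Request:
arm_command(increments=[{"x":0,"y":0,"z":0,"rx":0,"ry":0,"rz":9.6,"hand":85},{"x":0,"y":0,"z":0,"rx":0,"ry":0,"rz":9.6,"hand":85}])

```text
time: 0.35
eef_pos: [265.4, 565.4, 230.8]
tcp_rot: [[-0.711, 0.703, -0.001], [0.703, 0.711, -0.001], [-0.0, -0.001, -1.0]]
contact_force: [-0.9, -0.5, 0.4]
gripper_width: 85.0
grip_force: 0.0
```

Request:
arm_command(increments=[{"rz":9.6,"hand":85},{"rz":9.6,"hand":85}])

```text
invalid input
```

Request:
arm_command(increments=[{"x":0,"y":0,"z":0,"rx":0,"ry":0,"rz":9.6,"hand":85}])

```text
time: 0.48
eef_pos: [265.3, 565.4, 230.8]
tcp_rot: [[-0.584, 0.812, -0.001], [0.812, 0.584, -0.001], [-0.0, -0.001, -1.0]]
contact_force: [0.6, -0.3, -0.3]
gripper_width: 85.1
grip_force: 0.0
```

Request:
arm_command(increments=[{"x":0,"y":0,"z":0,"rx":0,"ry":0,"rz":9.6,"hand":85},{"x":0,"y":0,"z":0,"rx":0,"ry":0,"rz":9.6,"hand":85},{"x":0,"y":0,"z":0,"rx":0,"ry":0,"rz":9.6,"hand":85},{"x":0,"y":0,"z":0,"rx":0,"ry":0,"rz":9.5,"hand":85},{"x":-47,"y":35,"z":0,"rx":0,"ry":0,"rz":0,"hand":85},{"x":-47,"y":35,"z":0,"rx":0,"ry":0,"rz":0,"hand":85},{"x":-47,"y":35,"z":0,"rx":0,"ry":0,"rz":0,"hand":85},{"x":-47,"y":35,"z":0,"rx":0,"ry":0,"rz":0,"hand":85},{"x":-47,"y":35,"z":0,"rx":0,"ry":0,"rz":0,"hand":85},{"x":-47,"y":35,"z":0,"rx":0,"ry":0,"rz":0,"hand":85},{"x":-47,"y":34,"z":0,"rx":0,"ry":0,"rz":0,"hand":85},{"x":-47,"y":34,"z":0,"rx":0,"ry":0,"rz":0,"hand":85}])

```text
time: 1.98
eef_pos: [529.2, 177.7, 231.0]
tcp_rot: [[0.039, 0.999, -0.001], [0.999, -0.039, 0.0], [0.0, -0.001, -1.0]]
contact_force: [1.2, 0.8, 0.0]
gripper_width: 85.4
grip_force: 0.0
```

Request:
arm_command(increments=[{"x":-47,"y":0,"z":0,"rx":0,"ry":0,"rz":0,"hand":85},{"x":-47,"y":0,"z":0,"rx":0,"ry":0,"rz":0,"hand":85},{"x":-47,"y":0,"z":0,"rx":0,"ry":0,"rz":0,"hand":85},{"x":-47,"y":0,"z":0,"rx":0,"ry":0,"rz":0,"hand":85},{"x":-47,"y":0,"z":0,"rx":0,"ry":0,"rz":0,"hand":85},{"x":-47,"y":0,"z":0,"rx":0,"ry":0,"rz":0,"hand":85},{"x":-47,"y":0,"z":20,"rx":0,"ry":0,"rz":0,"hand":85},{"x":-40,"y":0,"z":50,"rx":0,"ry":0,"rz":0,"hand":85},{"x":0,"y":0,"z":0,"rx":0,"ry":0,"rz":0,"hand":85},{"x":0,"y":0,"z":0,"rx":0,"ry":0,"rz":0,"hand":85}])

```text
time: 3.22
eef_pos: [514.4, -187.6, 162.4]
tcp_rot: [[0.039, 0.999, -0.0], [0.999, -0.039, 0.001], [0.001, -0.0, -1.0]]
contact_force: [0.1, 0.2, 1.2]
gripper_width: 84.6
grip_force: 0.0
```

```bash
python3 -c "
from h import *
delta((513.7,-196.8,36),-2.25)"
```

```text
t 3.2 eef [ 514.4 -187.6  162.4] j7 14.0 yaw -2.2 F [0.1 0.2 1.2] w 84.6 grip 0.0 tilt [ 0.001 -0.   ]
  shift now-axes [ -9.3  -0.3 126.4]  rz 0.0  shift after rz [ -9.2  -0.3 126.4]
```

Request:
arm_command(increments=[{"x":0,"y":0,"z":40,"rx":0,"ry":0,"rz":0,"hand":85},{"x":0,"y":0,"z":40,"rx":0,"ry":0,"rz":0,"hand":85},{"x":0,"y":0,"z":30,"rx":0,"ry":0,"rz":0,"hand":85},{"x":0,"y":0,"z":16,"rx":0,"ry":0,"rz":0,"hand":85},{"x":-10,"y":0,"z":0,"rx":0,"ry":0,"rz":0,"hand":85},{"x":-10,"y":0,"z":0,"rx":0,"ry":0,"rz":0,"hand":85},{"x":0,"y":0,"z":0,"rx":0,"ry":0,"rz":0,"hand":85},{"x":0,"y":0,"z":0,"rx":0,"ry":0,"rz":0,"hand":85}])

```text
time: 4.22
eef_pos: [513.8, -208.7, 37.2]
tcp_rot: [[0.04, 0.999, 0.001], [0.999, -0.04, -0.0], [-0.0, 0.001, -1.0]]
contact_force: [0.4, 1.4, 0.6]
gripper_width: 84.6
grip_force: 0.0
```

Run:
```python
from h import *
delta((513.7,-196.8,36),-2.25)
s=snapshot("scene"); P=world(s); S=np.array(sense()["eef_pos"])
d=P-S; q=(abs(d[...,0])<65)&(abs(d[...,1])<12.5)&(d[...,2]>0)&(d[...,2]<60)
z=P[q]; print(len(z), np.round(np.sort(z[:,2])[:12],1))
for sg in(1,-1):
    f=z[sg*(z[:,0]-S[0])>30]; print(sg,len(f),np.round(np.percentile(f,[0,3,50,97,100],axis=0),1) if len(f) else '')
u,v=proj(s,S); u,v=int(u),int(v); cv2.imwrite("pics/tip.png",cv2.resize(s["image"][max(v-90,0):v+60,u-100:u+100],None,fx=4,fy=4))
```

```text
t 4.2 eef [ 513.8 -208.7   37.2] j7 16.0 yaw -2.3 F [0.4 1.4 0.6] w 84.6 grip 0.0 tilt [-0.     0.001]
  shift now-axes [11.9 -0.6  1.2]  rz -0.0  shift after rz [11.9 -0.6  1.2]
123 [50.7 50.9 51.3 51.9 52.2 52.4 53.  53.2 53.2 53.4 53.7 54.4]
1 40 [[ 558.7 -220.7   50.9]
 [ 559.1 -220.6   57.2]
 [ 566.2 -218.7   67.4]
 [ 569.5 -206.7   81.1]
 [ 570.1 -205.    84.8]]
-1 83 [[ 461.8 -220.7   50.7]
 [ 463.9 -220.1   52. ]
 [ 468.9 -214.    67.2]
 [ 471.4 -203.3   87.4]
 [ 471.9 -201.1   92. ]]
```

View pics/tip.png

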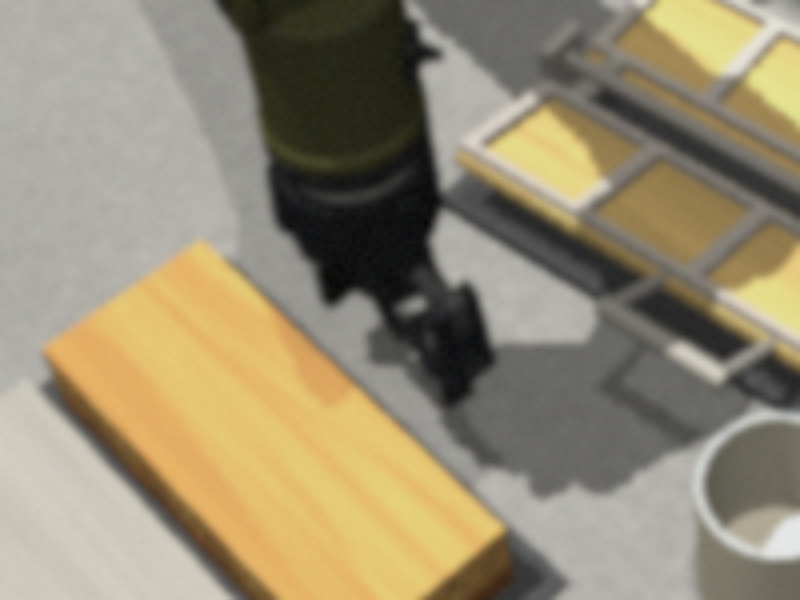

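The finger tips stand at z≈50, level with the top board only (44–56), at about (460,400) in the crop and clear of the jig. Now I push.

Request:
arm_command(increments=[{"x":-7,"y":0,"z":1.5,"rx":0,"ry":0,"rz":0,"hand":85},{"x":-6,"y":0,"z":0,"rx":0,"ry":0,"rz":0,"hand":85},{"x":-6,"y":0,"z":0,"rx":0,"ry":0,"rz":0,"hand":85},{"x":-6,"y":0,"z":0,"rx":0,"ry":0,"rz":0,"hand":85},{"x":-6,"y":0,"z":0,"rx":0,"ry":0,"rz":0,"hand":85},{"x":-6,"y":0,"z":0,"rx":0,"ry":0,"rz":0,"hand":85},{"x":-6,"y":0,"z":0,"rx":0,"ry":0,"rz":0,"hand":85},{"x":-6,"y":0,"z":0,"rx":0,"ry":0,"rz":0,"hand":85},{"x":-6,"y":0,"z":0,"rx":0,"ry":0,"rz":0,"hand":85},{"x":-6,"y":0,"z":0,"rx":0,"ry":0,"rz":0,"hand":85}])

```text
time: 5.52
eef_pos: [511.0, -269.8, 34.9]
tcp_rot: [[0.039, 0.999, -0.0], [0.999, -0.039, 0.0], [0.0, -0.0, -1.0]]
contact_force: [0.9, 1.6, 0.1]
gripper_width: 85.1
grip_force: 0.7
```

Request:
arm_command(increments=[{"x":-6,"y":0,"z":0,"rx":0,"ry":0,"rz":0,"hand":85},{"x":-6,"y":0,"z":0,"rx":0,"ry":0,"rz":0,"hand":85},{"x":-6,"y":0,"z":0,"rx":0,"ry":0,"rz":0,"hand":85},{"x":-6,"y":0,"z":0,"rx":0,"ry":0,"rz":0,"hand":85},{"x":-6,"y":0,"z":0,"rx":0,"ry":0,"rz":0,"hand":85},{"x":-6,"y":0,"z":0,"rx":0,"ry":0,"rz":0,"hand":85},{"x":-6,"y":0,"z":0,"rx":0,"ry":0,"rz":0,"hand":85},{"x":-6,"y":0,"z":0,"rx":0,"ry":0,"rz":0,"hand":85},{"x":-4,"y":0,"z":0,"rx":0,"ry":0,"rz":0,"hand":85},{"x":0,"y":0,"z":0,"rx":0,"ry":0,"rz":0,"hand":85},{"x":0,"y":0,"z":0,"rx":0,"ry":0,"rz":0,"hand":85}])

```text
time: 6.9
eef_pos: [509.1, -321.6, 35.0]
tcp_rot: [[0.039, 0.999, 0.0], [0.999, -0.039, -0.0], [-0.0, 0.0, -1.0]]
contact_force: [-0.1, -0.2, 0.4]
gripper_width: 84.8
grip_force: 0.0
```

```bash
cat > brd.py <<'E'
from m import *
def edges(s,name):
    P=world(s); z=P[...,2]; c=np.array([505.8,-398.9]); n=np.array([-.0393,-.9992]); e=np.array([.9992,-.0393])
    U=(P[...,:2]-c)@e; V=(P[...,:2]-c)@n
    q=(abs(U)<175)&(z>48.5)&(z<60)&(V>-175)&(V<90)&(s["image"][...,2].astype(int)-s["image"][...,0]>25)
    print(name,"board in stand frame:",rect(np.stack([U,V,z],-1),q), "z",np.round(np.median(z[q]),1))
    q2=(abs(U)<90)&(V>-150)&(V<-75); print("  pile z",np.round(np.nanmedian(z[q2]),1),rect(np.stack([U,V,z],-1),(abs(U)<150)&(z>39)&(z<48)&(V>-175)&(V<-57)))
if __name__=="__main__":
    for n in("top","scene"): edges(snapshot(n),n)
    from h import delta; delta((0,0,0),-2.25)
E
python3 brd.py
```

```text
top board in stand frame: (array([ -2.4, -59.8]), array([184.4, 250.6]), 86.9, 1945) z 54.5
  pile z 239.3 (array([ 1.000e-01, -1.145e+02]), array([250.6,  97.7]), 0.2, 3596)
scene board in stand frame: (array([ -2.5, -59.4]), array([192.7, 254.4]), 89.9, 6315) z 55.3
  pile z 530.6 (array([   1., -112.]), array([249.7, 100.4]), 1.9, 2922)
t 7.0 eef [ 509.1 -321.4   35. ] j7 23.0 yaw -2.2 F [ 0.3 -0.6 -0.2] w 84.9 grip 0.0 tilt [-0.  0.]
  shift now-axes [ 301.4 -521.3   34.9]  rz 0.0  shift after rz [ 301.2 -521.4   35. ]
```

```bash
sed -i 's/    print(name,"board/    n_,l,st,_=cv2.connectedComponentsWithStats(cv2.morphologyEx((q\&(V>-66)).astype(np.uint8),cv2.MORPH_OPEN,np.ones((3,3)))); q=l==1+np.argmax(st[1:,4])\n&/' brd.py; python3 brd.py
```

```text
top board in stand frame: (array([-62.3, -15.9]), array([127.9,  95.8]), 3.2, 1432) z 54.4
  pile z 238.4 (array([   0. , -114.3]), array([ 97.8, 250.3]), 89.8, 3569)
scene board in stand frame: (array([ -2.3, -13.5]), array([254. , 100.5]), 0.0, 6267) z 55.3
  pile z 530.0 (array([   0.4, -112. ]), array([250.6,  99.9]), 1.9, 2925)
t 7.1 eef [ 509.1 -321.3   35. ] j7 23.0 yaw -2.2 F [ 0.1 -0.6 -0.6] w 85.2 grip 0.0 tilt [-0.  0.]
  shift now-axes [ 301.3 -521.2   34.9]  rz 0.0  shift after rz [ 301.1 -521.3   35. ]
```

Request:
arm_command(increments=[{"x":-5,"y":0,"z":0,"rx":0,"ry":0,"rz":0,"hand":85},{"x":-5,"y":0,"z":0,"rx":0,"ry":0,"rz":0,"hand":85},{"x":-3,"y":0,"z":0,"rx":0,"ry":0,"rz":0,"hand":85},{"x":0,"y":0,"z":0,"rx":0,"ry":0,"rz":0,"hand":85},{"x":5,"y":0,"z":0,"rx":0,"ry":0,"rz":0,"hand":85},{"x":15,"y":0,"z":-20,"rx":0,"ry":0,"rz":0,"hand":85},{"x":40,"y":0,"z":-40,"rx":0,"ry":0,"rz":0,"hand":85},{"x":50,"y":0,"z":-20,"rx":0,"ry":0,"rz":0,"hand":85},{"x":50,"y":0,"z":0,"rx":0,"ry":0,"rz":0,"hand":85},{"x":50,"y":0,"z":0,"rx":0,"ry":0,"rz":0,"hand":85},{"x":0,"y":0,"z":0,"rx":0,"ry":0,"rz":0,"hand":85}])

```text
time: 8.48
eef_pos: [517.3, -118.1, 115.1]
tcp_rot: [[0.03, 1.0, -0.0], [1.0, -0.03, 0.004], [0.004, -0.0, -1.0]]
contact_force: [1.0, -0.3, 0.3]
gripper_width: 84.9
grip_force: 0.0
```

```bash
python3 brd.py
```

```text
top board in stand frame: (array([75.4, -5.6]), array([100.7,  98.9]), 89.7, 1262) z 53.6
  pile z nan (array([110.2, -73.6]), array([26.8, 20.9]), 1.1, 78)
scene board in stand frame: (array([-2.5, -1. ]), array([100.6, 254.2]), 90.0, 6379) z 54.5
  pile z 44.1 (array([  -1.1, -108. ]), array([101.3, 253.3]), 90.0, 5371)
t 8.6 eef [ 516.8 -124.   115.1] j7 8.0 yaw -2.1 F [ 0.5 -0.3 -0.4] w 84.8 grip 0.0 tilt [-0.  0.]
  shift now-axes [ 104.6 -521.1  115. ]  rz 0.1  shift after rz [ 103.6 -521.3  115.1]
  return np.nanmean(a, axis, out=out, keepdims=keepdims)
```

Request:
arm_command(increments=[{"x":0,"y":0,"z":-15,"rx":0,"ry":0,"rz":-9.6,"hand":85},{"x":0,"y":0,"z":-15,"rx":0,"ry":0,"rz":-9.6,"hand":85},{"x":0,"y":0,"z":-15,"rx":0,"ry":0,"rz":-9.6,"hand":85},{"x":0,"y":0,"z":0,"rx":0,"ry":0,"rz":-9.6,"hand":85},{"x":0,"y":0,"z":0,"rx":0,"ry":0,"rz":-9.6,"hand":85},{"x":0,"y":0,"z":0,"rx":0,"ry":0,"rz":-9.6,"hand":85},{"x":0,"y":0,"z":0,"rx":0,"ry":0,"rz":-9.6,"hand":85},{"x":0,"y":0,"z":0,"rx":0,"ry":0,"rz":-9.4,"hand":85},{"x":21,"y":36,"z":0,"rx":0,"ry":0,"rz":0,"hand":85},{"x":21,"y":36,"z":0,"rx":0,"ry":0,"rz":0,"hand":85},{"x":21,"y":36,"z":0,"rx":0,"ry":0,"rz":0,"hand":85},{"x":21,"y":36,"z":0,"rx":0,"ry":0,"rz":0,"hand":85},{"x":21,"y":36,"z":0,"rx":0,"ry":0,"rz":0,"hand":85},{"x":21,"y":36,"z":0,"rx":0,"ry":0,"rz":0,"hand":85},{"x":21,"y":36,"z":0,"rx":0,"ry":0,"rz":0,"hand":85},{"x":21,"y":36,"z":0,"rx":0,"ry":0,"rz":0,"hand":85},{"x":21,"y":36,"z":0,"rx":0,"ry":0,"rz":0,"hand":85},{"x":21,"y":36,"z":0,"rx":0,"ry":0,"rz":0,"hand":85}])

```text
time: 10.82
eef_pos: [412.6, 278.3, 160.0]
tcp_rot: [[-0.962, 0.273, 0.001], [0.273, 0.962, -0.001], [-0.001, -0.0, -1.0]]
contact_force: [-0.0, 0.2, -0.2]
gripper_width: 85.3
grip_force: 0.0
```

Run:
```python
from brd import *; from h import *
s=snapshot("top"); edges(s,"top"); edges(snapshot("scene"),"scene")
P=world(s); U=(P[...,:2]-[505.8,-398.9])@[.9992,-.0393]; V=(P[...,:2]-[505.8,-398.9])@[-.0393,-.9992]
for v0,v1 in((-170,-52),(-56,60)):
  q=(abs(U)<150)&(V>v0)&(V<v1)&(P[...,2]>40); print(rect(np.stack([U,V],-1),q),np.median(P[...,2][q]))
comps(s,12,60,(110,200,275,345))
delta((407.7,284.9,60),74.5)
s0=np.load("scene0.npy",allow_pickle=True).item(); edges(s0,"scene0")
P=world(s0); U=(P[...,:2]-[505.8,-398.9])@[.9992,-.0393]; V=(P[...,:2]-[505.8,-398.9])@[-.0393,-.9992]
print("stand in scene0",rect(np.stack([U,V],-1),(abs(U)<150)&(abs(V)<60)&(P[...,2]>38)&(P[...,2]<46)))
```

```text
top board in stand frame: (array([-0.4, -5.2]), array([102. , 250.3]), 89.7, 4173) z 53.7
  pile z 43.3 (array([-1.000e-01, -1.123e+02]), array([250.3, 102.2]), 0.1, 3968)
scene board in stand frame: (array([-2.8, -1.1]), array([100.7, 254.8]), 89.9, 6394) z 54.5
  pile z 44.1 (array([  -1.4, -107.9]), array([253.6, 101.2]), 0.1, 5371)
(array([  -0.4, -107.7]), array([111.2, 250.9]), 90.0, 4154) 43.61617991042226
(array([-0.5, -4.4]), array([250.6, 103.2]), 0.0, 4331) 53.58518360434391
[223. 230.] (array([574. , 323.5]), array([60.3, 58.5]), 13.9, 241) zmed 20.0 col [ 46. 117. 118.]
[125. 285.] (array([436.7, 563.3]), array([58.4, 58.8]), 12.6, 233) zmed 20.4 col [ 40. 118. 120.]
t 10.9 eef [411.2 283.6 160.3] j7 18.0 yaw 74.6 F [ 0.3 -0.8 -0.3] w 84.8 grip 0.0 tilt [0.    0.005]
  shift now-axes [  3.8  -0.2 100.3]  rz 0.1  shift after rz [  3.8   0.3 100.3]
scene0 board in stand frame: (array([ -2.2, -61.6]), array([  8.7, 252.6]), 90.0, 526) z 55.7
  pile z 56.1 (array([ 16.8, -65.1]), array([ 92.1, 265.8]), 68.1, 214)
stand in scene0 (array([-2.1, -2.4]), array([113.3, 254.1]), 89.8, 6279)
```

The top camera puts the board 5 mm short of the stand's centre, with the mid board unmoved. I'll go back and push it those last 5 mm.

Request:
arm_command(increments=[{"x":-18.2,"y":-39.7,"z":0,"rx":0,"ry":0,"rz":0,"hand":85},{"x":-18.2,"y":-39.7,"z":0,"rx":0,"ry":0,"rz":0,"hand":85},{"x":-18.2,"y":-39.7,"z":0,"rx":0,"ry":0,"rz":0,"hand":85},{"x":-18.2,"y":-39.7,"z":0,"rx":0,"ry":0,"rz":0,"hand":85},{"x":-18.2,"y":-39.7,"z":0,"rx":0,"ry":0,"rz":0,"hand":85},{"x":-18.2,"y":-39.7,"z":0,"rx":0,"ry":0,"rz":0,"hand":85},{"x":-18.2,"y":-39.7,"z":0,"rx":0,"ry":0,"rz":0,"hand":85},{"x":-18.2,"y":-39.7,"z":0,"rx":0,"ry":0,"rz":0,"hand":85},{"x":-18.2,"y":-39.7,"z":0,"rx":0,"ry":0,"rz":0,"hand":85},{"x":-18.2,"y":-39.7,"z":0,"rx":0,"ry":0,"rz":0,"hand":85},{"x":-18.2,"y":-39.7,"z":0,"rx":0,"ry":0,"rz":0,"hand":85},{"x":-18.2,"y":-39.7,"z":0,"rx":0,"ry":0,"rz":0,"hand":85},{"x":-18.2,"y":-39.7,"z":0,"rx":0,"ry":0,"rz":0,"hand":85},{"x":-18.2,"y":-39.7,"z":0,"rx":0,"ry":0,"rz":0,"hand":85}])

```text
time: 12.68
eef_pos: [505.4, -329.2, 159.7]
tcp_rot: [[-0.962, 0.273, -0.001], [0.273, 0.962, -0.001], [0.001, -0.001, -1.0]]
contact_force: [0.4, 0.4, -0.4]
gripper_width: 85.0
grip_force: 0.0
```

Request:
arm_command(increments=[{"x":0,"y":0,"z":0,"rx":0,"ry":0,"rz":9.6,"hand":85},{"x":0,"y":0,"z":0,"rx":0,"ry":0,"rz":9.6,"hand":85},{"x":0,"y":0,"z":0,"rx":0,"ry":0,"rz":9.6,"hand":85},{"x":0,"y":0,"z":0,"rx":0,"ry":0,"rz":9.6,"hand":85},{"x":0,"y":0,"z":0,"rx":0,"ry":0,"rz":9.6,"hand":85},{"x":0,"y":0,"z":20,"rx":0,"ry":0,"rz":9.6,"hand":85},{"x":0,"y":0,"z":20,"rx":0,"ry":0,"rz":9.6,"hand":85},{"x":0,"y":0,"z":20,"rx":0,"ry":0,"rz":9.6,"hand":85},{"x":0,"y":0,"z":0,"rx":0,"ry":0,"rz":0,"hand":85},{"x":0,"y":0,"z":0,"rx":0,"ry":0,"rz":0,"hand":85}])

```text
time: 13.92
eef_pos: [506.7, -326.6, 100.5]
tcp_rot: [[0.042, 0.999, 0.0], [0.999, -0.042, -0.001], [-0.001, 0.0, -1.0]]
contact_force: [0.8, 0.7, 0.5]
gripper_width: 85.1
grip_force: 0.0
```

```bash
python3 -c "
from h import *
delta((509,-319,35),-2.4); delta((508.2,-339.7,35),-2.4)"
```

```text
t 13.9 eef [ 506.7 -326.6  100.5] j7 23.0 yaw -2.4 F [0.8 0.7 0.5] w 85.1 grip 0.0 tilt [-0.001  0.   ]
  shift now-axes [ 7.7  2.  65.5]  rz 0.0  shift after rz [ 7.6  2.  65.5]
t 13.9 eef [ 506.7 -326.6  100.5] j7 23.0 yaw -2.4 F [0.8 0.7 0.5] w 85.1 grip 0.0 tilt [-0.001  0.   ]
  shift now-axes [-13.    2.   65.5]  rz 0.0  shift after rz [-13.1   2.1  65.5]
```

Request:
arm_command(increments=[{"x":8,"y":2,"z":30,"rx":0,"ry":0,"rz":0,"hand":85},{"x":0,"y":0,"z":25,"rx":0,"ry":0,"rz":0,"hand":85},{"x":0,"y":0,"z":10,"rx":0,"ry":0,"rz":0,"hand":85},{"x":0,"y":0,"z":0,"rx":0,"ry":0,"rz":0,"hand":85},{"x":-10,"y":0,"z":0,"rx":0,"ry":0,"rz":0,"hand":85},{"x":-4,"y":0,"z":0,"rx":0,"ry":0,"rz":0,"hand":85},{"x":-4,"y":0,"z":0,"rx":0,"ry":0,"rz":0,"hand":85},{"x":-3,"y":0,"z":0,"rx":0,"ry":0,"rz":0,"hand":85},{"x":0,"y":0,"z":0,"rx":0,"ry":0,"rz":0,"hand":85},{"x":0,"y":0,"z":0,"rx":0,"ry":0,"rz":0,"hand":85}])

```text
time: 15.18
eef_pos: [508.8, -337.8, 35.0]
tcp_rot: [[0.042, 0.999, 0.0], [0.999, -0.042, 0.0], [0.0, 0.0, -1.0]]
contact_force: [0.4, 2.9, 1.8]
gripper_width: 85.2
grip_force: 1.2
```

Request:
arm_command(increments=[{"x":5,"y":0,"z":0,"rx":0,"ry":0,"rz":0,"hand":85},{"x":5,"y":0,"z":-30,"rx":0,"ry":0,"rz":0,"hand":85},{"x":0,"y":0,"z":-50,"rx":0,"ry":0,"rz":0,"hand":85},{"x":0,"y":0,"z":-45,"rx":0,"ry":0,"rz":-9.6,"hand":85},{"x":0,"y":0,"z":0,"rx":0,"ry":0,"rz":-9.6,"hand":85},{"x":0,"y":0,"z":0,"rx":0,"ry":0,"rz":-9.6,"hand":85},{"x":0,"y":0,"z":0,"rx":0,"ry":0,"rz":-9.6,"hand":85},{"x":0,"y":0,"z":0,"rx":0,"ry":0,"rz":-9.6,"hand":85},{"x":0,"y":0,"z":0,"rx":0,"ry":0,"rz":-9.6,"hand":85},{"x":0,"y":0,"z":0,"rx":0,"ry":0,"rz":-9.6,"hand":85},{"x":0,"y":0,"z":0,"rx":0,"ry":0,"rz":-9.6,"hand":85}])

```text
time: 16.55
eef_pos: [508.4, -328.7, 159.6]
tcp_rot: [[-0.964, 0.265, -0.001], [0.265, 0.964, -0.001], [0.001, -0.001, -1.0]]
contact_force: [-0.2, -0.0, -0.0]
gripper_width: 84.7
grip_force: 0.0
```

Request:
arm_command(increments=[{"x":18.6,"y":41,"z":0,"rx":0,"ry":0,"rz":0,"hand":85},{"x":18.6,"y":41,"z":0,"rx":0,"ry":0,"rz":0,"hand":85},{"x":18.6,"y":41,"z":0,"rx":0,"ry":0,"rz":0,"hand":85},{"x":18.6,"y":41,"z":0,"rx":0,"ry":0,"rz":0,"hand":85},{"x":18.6,"y":41,"z":0,"rx":0,"ry":0,"rz":0,"hand":85},{"x":18.6,"y":41,"z":0,"rx":0,"ry":0,"rz":0,"hand":85},{"x":18.6,"y":41,"z":0,"rx":0,"ry":0,"rz":0,"hand":85},{"x":18.6,"y":41,"z":0,"rx":0,"ry":0,"rz":0,"hand":85},{"x":18.6,"y":41,"z":0,"rx":0,"ry":0,"rz":0,"hand":85},{"x":18.6,"y":41,"z":0,"rx":0,"ry":0,"rz":0,"hand":85},{"x":18.6,"y":41,"z":0,"rx":0,"ry":0,"rz":0,"hand":85},{"x":18.6,"y":41,"z":0,"rx":0,"ry":0,"rz":0,"hand":85},{"x":18.6,"y":41,"z":0,"rx":0,"ry":0,"rz":0,"hand":85},{"x":18.6,"y":41,"z":0,"rx":0,"ry":0,"rz":0,"hand":85},{"x":0,"y":0,"z":0,"rx":0,"ry":0,"rz":0,"hand":85},{"x":0,"y":0,"z":0,"rx":0,"ry":0,"rz":0,"hand":85}])

```text
time: 18.55
eef_pos: [413.0, 293.5, 159.7]
tcp_rot: [[-0.963, 0.27, -0.0], [0.27, 0.963, -0.002], [-0.0, -0.002, -1.0]]
contact_force: [1.3, -1.2, -0.8]
gripper_width: 85.1
grip_force: 0.0
```

Run:
```python
from brd import *; from h import *
s=snapshot("top"); edges(s,"top")
comps(s,12,60,(110,200,275,345)); print("scene")
s=snapshot("scene");comps(s,12,45,(270,125,460,230))
delta((407.7,284.9,30),74.5)
```

```text
top board in stand frame: (array([-0.7, -2.7]), array([250.7, 102.3]), 0.4, 4172) z 53.7
  pile z 43.3 (array([-1.000e-01, -1.124e+02]), array([250.5, 101.8]), 0.0, 3939)
[223. 230.] (array([573.4, 323.2]), array([58.9, 59. ]), 14.3, 240) zmed 20.1 col [ 46. 120. 122.]
[121. 284.] (array([436.6, 564.6]), array([58.7, 58.7]), 12.3, 172) zmed 20.4 col [ 40. 120. 120.]
[241. 295.] (array([407.6, 284.4]), array([57.6, 57.8]), 74.5, 142) zmed 20.4 col [32. 79. 89.]
scene
[400. 143.] (array([436.5, 557.4]), array([60.1, 67.6]), 12.8, 185) zmed 19.0 col [ 60. 143. 147.]
[342. 152.] (array([340.1, 408.7]), array([58.3, 67.8]), 43.2, 187) zmed 19.3 col [  0. 135. 169.]
[379. 174.] (array([476.7, 403.5]), array([57.7, 66.5]), 31.9, 200) zmed 19.1 col [ 68. 130. 145.]
[330. 185.] (array([406.6, 280. ]), array([62.5, 65.1]), 74.5, 239) zmed 19.1 col [ 59. 100. 111.]
[388. 207.] (array([572.8, 319.3]), array([58.6, 67.1]), 14.2, 248) zmed 18.5 col [ 74. 148. 155.]
[287. 226.] (array([442.4,  80. ]), array([74.8, 33.3]), 42.2, 173) zmed 40.5 col [128. 201. 213.]
t 18.6 eef [413.4 292.7 159.8] j7 16.0 yaw 74.2 F [-0.5  0.3 -0.5] w 85.3 grip 0.0 tilt [-0.    -0.002]
  shift now-axes [  3.4  -8.8 129.8]  rz -0.3  shift after rz [  3.4  -9.  129.8]
```

Request:
arm_command(increments=[{"x":3.5,"y":-9,"z":50,"rx":0,"ry":0,"rz":-0.3,"hand":85},{"x":0,"y":0,"z":50,"rx":0,"ry":0,"rz":0,"hand":85},{"x":0,"y":0,"z":40,"rx":0,"ry":0,"rz":0,"hand":85},{"x":0,"y":0,"z":16,"rx":0,"ry":0,"rz":0,"hand":85},{"x":0,"y":0,"z":0,"rx":0,"ry":0,"rz":0,"hand":50},{"x":0,"y":0,"z":0,"rx":0,"ry":0,"rz":0,"hand":50},{"x":0,"y":0,"z":0,"rx":0,"ry":0,"rz":0,"hand":50},{"x":0,"y":0,"z":0,"rx":0,"ry":0,"rz":0,"hand":50},{"x":0,"y":0,"z":0,"rx":0,"ry":0,"rz":0,"hand":50},{"x":0,"y":0,"z":0,"rx":0,"ry":0,"rz":0,"hand":50}], newtons=40)

```text
time: 19.9
eef_pos: [408.0, 287.4, 5.3]
tcp_rot: [[-0.964, 0.265, 0.002], [0.265, 0.964, 0.001], [-0.002, 0.002, -1.0]]
contact_force: [-0.5, 0.1, 6.6]
gripper_width: 56.8
grip_force: 44.0
```

```bash
cat >> h.py <<'E'
JC=np.array([551.6,13.0]); JA=np.radians(6.7)
def jw(u,v): return JC+u*np.array([np.cos(JA),np.sin(JA)])+v*np.array([-np.sin(JA),np.cos(JA)])
E
python3 - <<'E'
from h import *
for u in(-76,0,76): print(jw(u,58))
delta((*jw(-76,58),140),96.7)
E
```

```text
[469.35212788  61.73692165]
[544.83309725  70.60389767]
[620.31406661  79.47087369]
t 19.9 eef [408.  287.4   5.3] j7 10.0 yaw 74.6 F [-0.5  0.1  6.6] w 56.8 grip 44.0 tilt [-0.002  0.002]
  shift now-axes [-119.2 -201.1 -134.9]  rz -22.1  shift after rz [ -34.6 -231.3 -134.7]
```

Request:
arm_command(increments=[{"x":0,"y":0,"z":-20,"rx":0,"ry":0,"rz":0,"hand":50},{"x":0,"y":0,"z":-40,"rx":0,"ry":0,"rz":-7.4,"hand":50},{"x":0,"y":0,"z":-40,"rx":0,"ry":0,"rz":-7.4,"hand":50},{"x":0,"y":0,"z":-35,"rx":0,"ry":0,"rz":-7.3,"hand":50},{"x":-5.8,"y":-38.5,"z":0,"rx":0,"ry":0,"rz":0,"hand":50},{"x":-5.8,"y":-38.5,"z":0,"rx":0,"ry":0,"rz":0,"hand":50},{"x":-5.8,"y":-38.5,"z":0,"rx":0,"ry":0,"rz":0,"hand":50},{"x":-5.8,"y":-38.5,"z":0,"rx":0,"ry":0,"rz":0,"hand":50},{"x":-5.8,"y":-38.5,"z":0,"rx":0,"ry":0,"rz":0,"hand":50},{"x":-5.6,"y":-38.5,"z":0,"rx":0,"ry":0,"rz":0,"hand":50},{"x":0,"y":0,"z":0,"rx":0,"ry":0,"rz":0,"hand":50},{"x":0,"y":0,"z":0,"rx":0,"ry":0,"rz":0,"hand":50}])

```text
time: 21.4
eef_pos: [468.7, 62.3, 139.3]
tcp_rot: [[-0.993, -0.118, 0.001], [-0.118, 0.993, 0.001], [-0.001, 0.001, -1.0]]
contact_force: [0.4, 0.3, -0.8]
gripper_width: 57.1
grip_force: 43.2
```

Run:
```python
from h import *
p=jw(-76,58); delta((*p,43),96.7)
s=snapshot("scene"); q=sense()["eef_pos"]; u,v=map(int,proj(s,q)); 
cv2.imwrite("pics/hold1.png",cv2.resize(s["image"][v-80:v+70,u-100:u+100],None,fx=4,fy=4))
P=world(s); d=P-q; m=(abs(d[...,0])<45)&(abs(d[...,1])<40)&(d[...,2]<25)&(d[...,2]>-25)
print(np.round(np.percentile(P[m],[1,5,50,95,99],axis=0)-q,1))
```

```text
t 21.4 eef [468.7  62.3 139.3] j7 50.0 yaw 96.8 F [ 0.4  0.3 -0.8] w 57.1 grip 43.2 tilt [-0.001  0.001]
  shift now-axes [-0.5 -0.7 96.3]  rz 0.1  shift after rz [-0.6 -0.6 96.3]
[[-26.8 -37.1  -2.5]
 [-22.2 -33.3  -0.1]
 [  8.9   5.2   7.2]
 [ 30.7  26.6  20.2]
 [ 32.5  31.6  23.4]]
```

View pics/hold1.png

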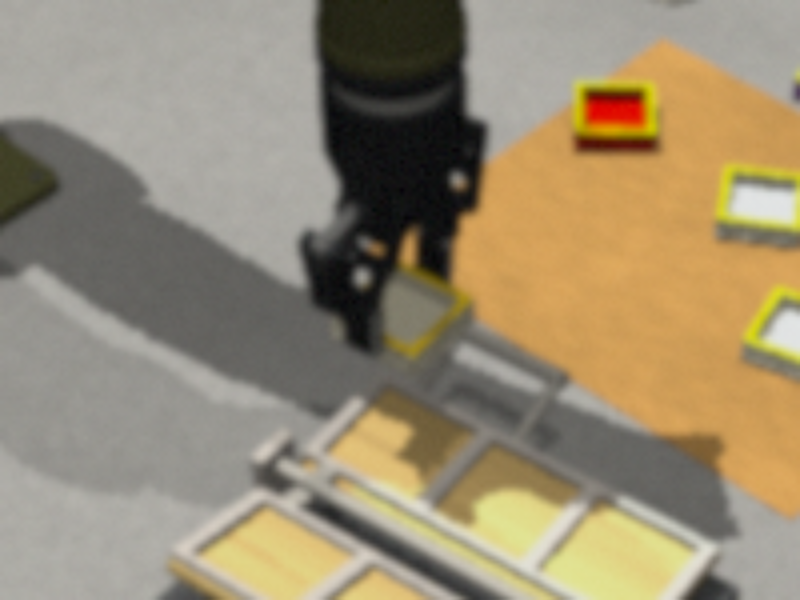

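Request:
arm_command(increments=[{"x":-0.6,"y":-0.6,"z":40,"rx":0,"ry":0,"rz":0,"hand":50},{"x":0,"y":0,"z":30,"rx":0,"ry":0,"rz":0,"hand":50},{"x":0,"y":0,"z":15,"rx":0,"ry":0,"rz":0,"hand":50},{"x":0,"y":0,"z":8,"rx":0,"ry":0,"rz":0,"hand":50},{"x":0,"y":0,"z":3,"rx":0,"ry":0,"rz":0,"hand":50},{"x":0,"y":0,"z":0,"rx":0,"ry":0,"rz":0,"hand":50}])

```text
time: 22.2
eef_pos: [469.5, 61.6, 43.4]
tcp_rot: [[-0.993, -0.118, 0.001], [-0.118, 0.993, 0.0], [-0.001, 0.0, -1.0]]
contact_force: [0.8, -0.3, -1.9]
gripper_width: 56.9
grip_force: 43.2
```

Run:
```python
from h import *
p=jw(-76,58); delta((*p,43),96.7)
```

```text
t 22.2 eef [469.5  61.6  43.4] j7 42.0 yaw 96.8 F [ 0.8 -0.3 -1.9] w 56.9 grip 43.2 tilt [-0.001  0.   ]
  shift now-axes [0.2 0.1 0.4]  rz 0.1  shift after rz [0.2 0.1 0.4]
```

Request:
arm_command(increments=[{"x":0,"y":0,"z":1.5,"rx":0,"ry":0,"rz":0,"hand":50},{"x":0,"y":0,"z":0,"rx":0,"ry":0,"rz":0,"hand":66},{"x":0,"y":0,"z":0,"rx":0,"ry":0,"rz":0,"hand":66},{"x":0,"y":0,"z":0,"rx":0,"ry":0,"rz":0,"hand":66},{"x":0,"y":0,"z":-10,"rx":0,"ry":0,"rz":0,"hand":66},{"x":0,"y":0,"z":-30,"rx":0,"ry":0,"rz":0,"hand":66},{"x":0,"y":0,"z":-50,"rx":0,"ry":0,"rz":-8.6,"hand":85},{"x":0,"y":0,"z":0,"rx":0,"ry":0,"rz":-8.6,"hand":85},{"x":0,"y":0,"z":0,"rx":0,"ry":0,"rz":-8.6,"hand":85},{"x":-21.6,"y":32,"z":0,"rx":0,"ry":0,"rz":0,"hand":85},{"x":-21.6,"y":32,"z":0,"rx":0,"ry":0,"rz":0,"hand":85},{"x":-21.6,"y":32,"z":0,"rx":0,"ry":0,"rz":0,"hand":85},{"x":-21.6,"y":32,"z":0,"rx":0,"ry":0,"rz":0,"hand":85},{"x":-21.6,"y":32,"z":0,"rx":0,"ry":0,"rz":0,"hand":85},{"x":-21.6,"y":32,"z":0,"rx":0,"ry":0,"rz":0,"hand":85},{"x":-21.6,"y":32,"z":0,"rx":0,"ry":0,"rz":0,"hand":85},{"x":-21.6,"y":32,"z":0,"rx":0,"ry":0,"rz":0,"hand":85},{"x":-21.6,"y":32,"z":0,"rx":0,"ry":0,"rz":0,"hand":85},{"x":0,"y":0,"z":0,"rx":0,"ry":0,"rz":0,"hand":85}])

```text
time: 24.58
eef_pos: [476.6, 412.6, 132.5]
tcp_rot: [[-0.841, -0.542, -0.0], [-0.542, 0.841, 0.004], [-0.002, 0.004, -1.0]]
contact_force: [-0.9, -1.1, -0.5]
gripper_width: 85.0
grip_force: 0.0
```

```bash
cat > loc.py <<'E'
from m import *
def look(tag=None):
    s=snapshot("top"); print("top");comps(s,14,28,(105,190,290,350))
    t=snapshot("scene"); print("scene");comps(t,12,28,(270,125,460,230))
    P=world(s)
    u=(P[...,:2]-JC)@[np.cos(JA),np.sin(JA)]; v=(P[...,:2]-JC)@[-np.sin(JA),np.cos(JA)]; z=P[...,2]
    for i,n in((0,-76),(1,0),(2,76)):
        for sg in(1,-1):
            q=(abs(u-n)<36)&(abs(v-sg*58)<36); w=q&(cv2.cvtColor(s["image"],cv2.COLOR_BGR2HSV)[...,1]<60)&(z>45)
            print("AB"[sg<0],i,"z med",np.round(np.nanmedian(z[q]),1),"n>46:",(z[q]>46).sum(), rect(np.stack([u,v],-1),q&(z>48)&(z<62)) if (q&(z>48)).sum()>60 else "")
    if tag:
        x0,y0,x1,y1=270,170,420,305; cv2.imwrite(f"pics/{tag}.png",cv2.resize(s["image"][y0:y1,x0:x1],None,fx=4,fy=4))
E
sed -i 's/from h import/from h import JC,JA,jw\nfrom h import/' m.py
python3 - <<'E'
from loc import *; from h import delta
look("nest0"); delta((477.4,408.2,4),122.8)
E
```

```text
top
[130. 199.] (array([662.2, 575.7]), array([12.9, 83.9]), 5.7, 62) zmed 16.7 col [104. 113. 113.]
[228. 221.] (array([596.9, 306. ]), array([42. , 22.2]), 55.6, 56) zmed 20.3 col [ 36.  91. 105.]
[121. 288.] (array([436.5, 566.6]), array([59.3, 53.4]), 13.6, 151) zmed 20.4 col [ 36. 121. 121.]
scene
[400. 143.] (array([437.1, 557.6]), array([58.7, 66.5]), 15.2, 199) zmed 18.8 col [ 58. 132. 140.]
[342. 152.] (array([340.3, 409.3]), array([57.3, 67.6]), 40.6, 189) zmed 19.2 col [  2. 134. 165.]
[379. 174.] (array([476.4, 404.2]), array([57.6, 66.1]), 31.8, 197) zmed 19.4 col [ 73. 155. 172.]
[388. 207.] (array([573. , 318.6]), array([58.3, 65.3]), 13.9, 241) zmed 18.9 col [ 61. 116. 131.]
A 0 z med 44.4 n>46: 307 (array([-72. ,  61.3]), array([62.4, 63.2]), 0.4, 240)
B 0 z med 47.3 n>46: 524 (array([-75.8, -59. ]), array([69.7, 71.5]), 89.7, 371)
A 1 z med 36.6 n>46: 7 
B 1 z med 47.3 n>46: 501 (array([ -0.1, -58.1]), array([71.9, 71.7]), 0.4, 371)
A 2 z med 36.6 n>46: 3 
B 2 z med 46.9 n>46: 451 (array([ 75.9, -58.4]), array([71.8, 70.8]), 0.0, 334)
t 24.7 eef [478.  407.8 131.7] j7 49.0 yaw 122.6 F [ 0.1 -0.8  0.6] w 85.0 grip 0.0 tilt [ 0.001 -0.001]
  shift now-axes [  0.2   0.8 127.7]  rz -0.2  shift after rz [  0.3   0.7 127.7]
```

View pics/nest0.png

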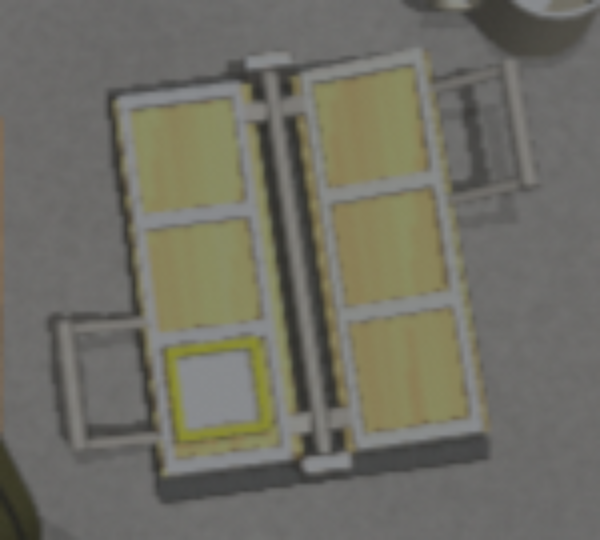

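```bash
cat > nest.py <<'E'
from m import *; from h import *
def nests(s,side=1):
    P=world(s); im=s["image"]; hsv=cv2.cvtColor(im,cv2.COLOR_BGR2HSV)
    u=(P[...,:2]-JC)@[np.cos(JA),np.sin(JA)]; v=(P[...,:2]-JC)@[-np.sin(JA),np.cos(JA)]; z=P[...,2]
    for n in(-76,0,76):
        q=(abs(u-n)<40)&(abs(v-side*58)<40)&(hsv[...,1]>140)&(hsv[...,0]>22)&(hsv[...,0]<38)&(z>48)
        if q.sum()>50:
            A=np.c_[u[q]-n,v[q]-58,np.ones(q.sum())]; k=np.linalg.lstsq(A,z[q],rcond=None)[0]
            print(n,"rim",rect(np.stack([u,v],-1),q),"plane du,dv,z",np.round(k,3))
        f=(abs(u-n)<25)&(abs(v-side*58)<25); A=np.c_[u[f]-n,v[f]-side*58,np.ones(f.sum())]; g=np.isfinite(A).all(1)&np.isfinite(z[f]); k=np.linalg.lstsq(A[g],z[f][g],rcond=None)[0]; print(n,"inner plane",np.round(k,3))
if __name__=="__main__":
    for n in("top","scene"): print(n); nests(snapshot(n))
E
python3 nest.py
```

```text
top
-76 rim (array([-74.3,  59.8]), array([55.7, 56. ]), 0.3, 114) plane du,dv,z [4.0000e-03 2.4000e-02 5.6225e+01]
-76 inner plane [-8.8000e-02 -3.0000e-03  4.6418e+01]
0 inner plane [8.0000e-03 4.5000e-02 3.5966e+01]
76 inner plane [2.0000e-03 3.3000e-02 3.6099e+01]
scene
-76 rim (array([-73.8,  54.6]), array([58.9, 59.5]), 0.6, 156) plane du,dv,z [-2.0000e-03  4.0000e-02  5.6242e+01]
-76 inner plane [7.0000e-03 1.4500e-01 4.7311e+01]
0 inner plane [7.0000e-03 3.3000e-02 3.6155e+01]
76 inner plane [-2.0000e-03  3.3000e-02  3.6233e+01]
```

Dish 1 sits in nest 0 at (−74, 59), with its rim 20 mm above the floor and level with the leaf. Next is dish 2.

Request:
arm_command(increments=[{"x":0.3,"y":0.7,"z":50,"rx":0,"ry":0,"rz":-0.2,"hand":85},{"x":0,"y":0,"z":40,"rx":0,"ry":0,"rz":0,"hand":85},{"x":0,"y":0,"z":25,"rx":0,"ry":0,"rz":0,"hand":85},{"x":0,"y":0,"z":13,"rx":0,"ry":0,"rz":0,"hand":85},{"x":0,"y":0,"z":0,"rx":0,"ry":0,"rz":0,"hand":85},{"x":0,"y":0,"z":0,"rx":0,"ry":0,"rz":0,"hand":50},{"x":0,"y":0,"z":0,"rx":0,"ry":0,"rz":0,"hand":50},{"x":0,"y":0,"z":0,"rx":0,"ry":0,"rz":0,"hand":50},{"x":0,"y":0,"z":0,"rx":0,"ry":0,"rz":0,"hand":50},{"x":0,"y":0,"z":0,"rx":0,"ry":0,"rz":0,"hand":50},{"x":0,"y":0,"z":0,"rx":0,"ry":0,"rz":0,"hand":50}], newtons=40)

```text
time: 26.15
eef_pos: [478.4, 409.5, 5.1]
tcp_rot: [[-0.841, -0.541, 0.002], [-0.541, 0.841, 0.001], [-0.002, 0.0, -1.0]]
contact_force: [-0.5, -1.2, 6.1]
gripper_width: 56.8
grip_force: 43.6
```

Run:
```python
from h import *
delta((*jw(-1,58),140),96.7)
```

```text
t 26.1 eef [478.4 409.5   5.1] j7 43.0 yaw 122.7 F [-0.5 -1.2  6.1] w 56.8 grip 43.6 tilt [-0.002  0.   ]
  shift now-axes [ 128.  -320.5 -135.2]  rz 26.0  shift after rz [ -25.4 -344.3 -134.9]
```

Request:
arm_command(increments=[{"x":0,"y":0,"z":-20,"rx":0,"ry":0,"rz":0,"hand":50},{"x":0,"y":0,"z":-40,"rx":0,"ry":0,"rz":8.7,"hand":50},{"x":0,"y":0,"z":-40,"rx":0,"ry":0,"rz":8.7,"hand":50},{"x":0,"y":0,"z":-35,"rx":0,"ry":0,"rz":8.6,"hand":50},{"x":-3,"y":-38.3,"z":0,"rx":0,"ry":0,"rz":0,"hand":50},{"x":-3,"y":-38.3,"z":0,"rx":0,"ry":0,"rz":0,"hand":50},{"x":-3,"y":-38.3,"z":0,"rx":0,"ry":0,"rz":0,"hand":50},{"x":-3,"y":-38.3,"z":0,"rx":0,"ry":0,"rz":0,"hand":50},{"x":-3,"y":-38.3,"z":0,"rx":0,"ry":0,"rz":0,"hand":50},{"x":-3,"y":-38.3,"z":0,"rx":0,"ry":0,"rz":0,"hand":50},{"x":-3,"y":-38.3,"z":0,"rx":0,"ry":0,"rz":0,"hand":50},{"x":-3,"y":-38.3,"z":0,"rx":0,"ry":0,"rz":0,"hand":50},{"x":-2.5,"y":-38.3,"z":0,"rx":0,"ry":0,"rz":0,"hand":50},{"x":0,"y":0,"z":20,"rx":0,"ry":0,"rz":0,"hand":50},{"x":0,"y":0,"z":20,"rx":0,"ry":0,"rz":0,"hand":50},{"x":0,"y":0,"z":0,"rx":0,"ry":0,"rz":0,"hand":50},{"x":0,"y":0,"z":0,"rx":0,"ry":0,"rz":0,"hand":50}])

```text
time: 28.28
eef_pos: [545.0, 70.2, 99.6]
tcp_rot: [[-0.993, -0.118, 0.001], [-0.118, 0.993, 0.001], [-0.002, 0.0, -1.0]]
contact_force: [0.1, 0.1, -0.1]
gripper_width: 56.8
grip_force: 43.0
```

Run:
```python
from h import *
delta((*jw(0,58),42),96.7)
```

```text
t 28.3 eef [545.   70.2  99.6] j7 51.0 yaw 96.8 F [ 0.1  0.1 -0.1] w 56.8 grip 43.0 tilt [-0.002  0.   ]
  shift now-axes [ 0.2  0.4 57.6]  rz 0.1  shift after rz [ 0.1  0.5 57.6]
```

Request:
arm_command(increments=[{"x":0,"y":0.4,"z":30,"rx":0,"ry":0,"rz":0,"hand":50},{"x":0,"y":0,"z":15,"rx":0,"ry":0,"rz":0,"hand":50},{"x":0,"y":0,"z":8,"rx":0,"ry":0,"rz":0,"hand":50},{"x":0,"y":0,"z":4.6,"rx":0,"ry":0,"rz":0,"hand":50},{"x":0,"y":0,"z":0,"rx":0,"ry":0,"rz":0,"hand":50},{"x":0,"y":0,"z":0,"rx":0,"ry":0,"rz":0,"hand":66},{"x":0,"y":0,"z":0,"rx":0,"ry":0,"rz":0,"hand":66},{"x":0,"y":0,"z":0,"rx":0,"ry":0,"rz":0,"hand":66},{"x":0,"y":0,"z":-10,"rx":0,"ry":0,"rz":0,"hand":66},{"x":0,"y":0,"z":-30,"rx":0,"ry":0,"rz":0,"hand":66},{"x":0,"y":0,"z":-50,"rx":0,"ry":0,"rz":-7.4,"hand":85},{"x":-12.8,"y":34,"z":0,"rx":0,"ry":0,"rz":0,"hand":85},{"x":-12.8,"y":34,"z":0,"rx":0,"ry":0,"rz":0,"hand":85},{"x":-12.8,"y":34,"z":0,"rx":0,"ry":0,"rz":0,"hand":85},{"x":-12.8,"y":34,"z":0,"rx":0,"ry":0,"rz":0,"hand":85},{"x":-12.8,"y":34,"z":0,"rx":0,"ry":0,"rz":0,"hand":85},{"x":-12.8,"y":34,"z":0,"rx":0,"ry":0,"rz":0,"hand":85},{"x":-12.8,"y":34,"z":0,"rx":0,"ry":0,"rz":0,"hand":85},{"x":0,"y":0,"z":0,"rx":0,"ry":0,"rz":0,"hand":85},{"x":0,"y":0,"z":0,"rx":0,"ry":0,"rz":0,"hand":85}])

```text
time: 30.78
eef_pos: [573.0, 321.8, 131.1]
tcp_rot: [[-0.97, -0.244, -0.0], [-0.244, 0.97, -0.001], [0.0, -0.001, -1.0]]
contact_force: [-0.7, -0.5, -0.2]
gripper_width: 84.9
grip_force: 0.0
```

```bash
python3 nest.py
python3 - <<'E'
from m import *; from h import *
s=snapshot("scene"); comps(s,12,28,(270,125,460,230))
delta((573.6,323.3,4),104.2)
E
```

```text
top
-76 inner plane [ -3.736  14.332 401.57 ]
0 rim (array([-1.5, 39.2]), array([57.2, 19.7]), 10.6, 58) plane du,dv,z [1.0000e-02 5.9000e-02 5.5777e+01]
0 inner plane [ 0.133 -0.535 37.156]
76 inner plane [1.0000e-03 9.0000e-03 3.5149e+01]
scene
-76 rim (array([-75.7,  56.1]), array([61.3, 58.6]), 88.4, 150) plane du,dv,z [6.0000e-03 1.9000e-02 5.5164e+01]
-76 inner plane [1.2000e-02 1.2000e-01 4.6785e+01]
0 rim (array([-2.9, 57.4]), array([58.7, 61.6]), 0.2, 157) plane du,dv,z [7.0000e-03 2.4000e-02 5.4774e+01]
0 inner plane [ 0.084  0.081 46.065]
76 inner plane [-1.2000e-02  1.6000e-02  3.5273e+01]
[342. 152.] (array([340.4, 409.4]), array([57.5, 65.9]), 40.7, 195) zmed 19.0 col [  2. 133. 166.]
[388. 207.] (array([572. , 318.7]), array([59.6, 63.2]), 14.7, 240) zmed 19.1 col [ 60. 121. 135.]
t 30.9 eef [573.5 320.9 131. ] j7 46.0 yaw 104.1 F [-0.7  0.1 -0.3] w 84.8 grip 0.0 tilt [ 0.    -0.001]
  shift now-axes [ -0.7   2.4 127. ]  rz -0.1  shift after rz [ -0.7   2.3 127. ]
```

Request:
arm_command(increments=[{"x":-0.7,"y":2.3,"z":50,"rx":0,"ry":0,"rz":-0.1,"hand":85},{"x":0,"y":0,"z":40,"rx":0,"ry":0,"rz":0,"hand":85},{"x":0,"y":0,"z":25,"rx":0,"ry":0,"rz":0,"hand":85},{"x":0,"y":0,"z":12,"rx":0,"ry":0,"rz":0,"hand":85},{"x":0,"y":0,"z":0,"rx":0,"ry":0,"rz":0,"hand":85},{"x":0,"y":0,"z":0,"rx":0,"ry":0,"rz":0,"hand":50},{"x":0,"y":0,"z":0,"rx":0,"ry":0,"rz":0,"hand":50},{"x":0,"y":0,"z":0,"rx":0,"ry":0,"rz":0,"hand":50},{"x":0,"y":0,"z":0,"rx":0,"ry":0,"rz":0,"hand":50},{"x":0,"y":0,"z":0,"rx":0,"ry":0,"rz":0,"hand":50},{"x":0,"y":0,"z":0,"rx":0,"ry":0,"rz":0,"hand":50}], newtons=40)

```text
time: 32.3
eef_pos: [574.3, 325.4, 5.6]
tcp_rot: [[-0.969, -0.246, 0.002], [-0.246, 0.969, 0.001], [-0.002, 0.0, -1.0]]
contact_force: [0.5, -0.4, 6.4]
gripper_width: 57.0
grip_force: 43.8
```

Run:
```python
from h import *
delta((*jw(75,58),140),96.7)
```

```text
t 32.3 eef [574.3 325.4   5.6] j7 41.0 yaw 104.2 F [ 0.5 -0.4  6.4] w 57.0 grip 43.8 tilt [-0.002  0.   ]
  shift now-axes [  16.5 -249.6 -134.5]  rz 7.5  shift after rz [ -16.  -249.7 -134.4]
```

Request:
arm_command(increments=[{"x":0,"y":0,"z":-20,"rx":0,"ry":0,"rz":0,"hand":50},{"x":0,"y":0,"z":-40,"rx":0,"ry":0,"rz":2.5,"hand":50},{"x":0,"y":0,"z":-40,"rx":0,"ry":0,"rz":2.5,"hand":50},{"x":0,"y":0,"z":-35,"rx":0,"ry":0,"rz":2.5,"hand":50},{"x":-2.4,"y":-35.7,"z":0,"rx":0,"ry":0,"rz":0,"hand":50},{"x":-2.4,"y":-35.7,"z":0,"rx":0,"ry":0,"rz":0,"hand":50},{"x":-2.4,"y":-35.7,"z":0,"rx":0,"ry":0,"rz":0,"hand":50},{"x":-2.4,"y":-35.7,"z":0,"rx":0,"ry":0,"rz":0,"hand":50},{"x":-2.4,"y":-35.7,"z":0,"rx":0,"ry":0,"rz":0,"hand":50},{"x":-2.4,"y":-35.7,"z":0,"rx":0,"ry":0,"rz":0,"hand":50},{"x":-2.5,"y":-35.5,"z":0,"rx":0,"ry":0,"rz":0,"hand":50},{"x":0,"y":0,"z":20,"rx":0,"ry":0,"rz":0,"hand":50},{"x":0,"y":0,"z":20,"rx":0,"ry":0,"rz":0,"hand":50},{"x":0,"y":0,"z":0,"rx":0,"ry":0,"rz":0,"hand":50},{"x":0,"y":0,"z":0,"rx":0,"ry":0,"rz":0,"hand":50}])

```text
time: 34.17
eef_pos: [619.3, 80.8, 99.1]
tcp_rot: [[-0.993, -0.12, 0.0], [-0.12, 0.993, 0.001], [-0.0, 0.001, -1.0]]
contact_force: [0.2, 0.9, -1.5]
gripper_width: 56.6
grip_force: 43.1
```

Run:
```python
from h import *
delta((*jw(76,58),41.5),96.7)
print(jw(60,-148), jw(60,-145))
```

```text
t 34.2 eef [619.3  80.8  99.1] j7 56.0 yaw 96.9 F [ 0.2  0.9 -1.5] w 56.6 grip 43.1 tilt [-0.     0.001]
  shift now-axes [-0.9 -1.5 57.6]  rz 0.2  shift after rz [-0.9 -1.5 57.6]
[ 628.45750806 -126.98901191] [ 628.10749585 -124.00949996]
```

Request:
arm_command(increments=[{"x":-0.9,"y":-1.5,"z":30,"rx":0,"ry":0,"rz":0.2,"hand":50},{"x":0,"y":0,"z":15,"rx":0,"ry":0,"rz":0,"hand":50},{"x":0,"y":0,"z":8,"rx":0,"ry":0,"rz":0,"hand":50},{"x":0,"y":0,"z":4.6,"rx":0,"ry":0,"rz":0,"hand":50},{"x":0,"y":0,"z":0,"rx":0,"ry":0,"rz":0,"hand":50},{"x":0,"y":0,"z":0,"rx":0,"ry":0,"rz":0,"hand":66},{"x":0,"y":0,"z":0,"rx":0,"ry":0,"rz":0,"hand":66},{"x":0,"y":0,"z":0,"rx":0,"ry":0,"rz":0,"hand":66},{"x":0,"y":0,"z":-10,"rx":0,"ry":0,"rz":0,"hand":66},{"x":0,"y":0,"z":-40,"rx":0,"ry":0,"rz":0,"hand":66},{"x":0,"y":0,"z":-50,"rx":0,"ry":0,"rz":0,"hand":32},{"x":4,"y":-40,"z":0,"rx":0,"ry":0,"rz":0,"hand":32},{"x":3,"y":-40,"z":0,"rx":0,"ry":0,"rz":0,"hand":32},{"x":3,"y":-40,"z":0,"rx":0,"ry":0,"rz":0,"hand":32},{"x":3,"y":-40,"z":0,"rx":0,"ry":0,"rz":0,"hand":32},{"x":3,"y":-41,"z":0,"rx":0,"ry":0,"rz":0,"hand":32},{"x":0,"y":0,"z":0,"rx":0,"ry":0,"rz":0,"hand":32},{"x":0,"y":0,"z":0,"rx":0,"ry":0,"rz":0,"hand":32},{"x":0,"y":0,"z":0,"rx":0,"ry":0,"rz":0,"hand":32}])

```text
time: 36.55
eef_pos: [627.7, -121.4, 141.7]
tcp_rot: [[-0.993, -0.117, 0.0], [-0.117, 0.993, 0.001], [-0.001, 0.001, -1.0]]
contact_force: [-0.1, -0.6, 0.3]
gripper_width: 32.2
grip_force: 0.0
```

```bash
cat > bail.py <<'E'
from m import *; from h import *
def bail(s,side,un,lim=(112,175)):
    P=world(s); u=(P[...,:2]-JC)@[np.cos(JA),np.sin(JA)]; v=(P[...,:2]-JC)@[-np.sin(JA),np.cos(JA)]; z=P[...,2]
    q=(abs(u-un)<52)&(side*v>lim[0])&(side*v<lim[1])&(z>25)&(z<105)
    if q.sum()<20: print("few"); return
    b=q&(abs(u-un)<24)
    if b.sum(): print("bar u",np.round(np.percentile(u[q],[2,98]),1),"bar v,z med",np.round([np.median(v[b]),np.median(z[b]),np.percentile(z[b],90)],1),b.sum())
if __name__=="__main__":
    print("initial");
    for n in("top","scene"):
        s=np.load(n+"0.npy",allow_pickle=True).item(); print(n); bail(s,-1,60); bail(s,1,-60)
    print("now"); s=snapshot("scene"); bail(s,-1,60); nests(s) if 0 else None
E
python3 bail.py
python3 - <<'E'
from nest import *
s=snapshot("scene"); nests(s); s=snapshot("top"); nests(s)
delta((*jw(60,-145),60),96.7)
E
```

```text
initial
top
bar u [19.7 98.6] bar v,z med [-143.5   81.6   84.8] 94
bar u [-100.1  -21.3] bar v,z med [146.7  59.3  62.1] 95
scene
bar u [19.6 98. ] bar v,z med [-150.8   81.9   84.5] 133
bar u [-101.6  -22.1] bar v,z med [140.6  58.3  61.2] 89
now
bar u [19.7 98.2] bar v,z med [-150.7   81.5   84.6] 134
-76 inner plane [ 0.397 -0.    46.602]
0 rim (array([-1.8, 58.3]), array([59.8, 57.4]), 88.5, 123) plane du,dv,z [-8.0000e-03  1.0000e-02  5.5201e+01]
0 inner plane [ 0.097  0.073 45.889]
76 rim (array([74.6, 55.1]), array([58.4, 57.7]), 89.4, 161) plane du,dv,z [3.0000e-03 1.6000e-02 5.5061e+01]
76 inner plane [ 0.123  0.144 45.927]
-76 rim (array([-74.5,  59.8]), array([55.6, 55.5]), 89.8, 114) plane du,dv,z [-2.1000e-02  2.6000e-02  5.5284e+01]
-76 inner plane [-8.0000e-02 -3.4000e-02  4.5124e+01]
0 rim (array([-1.8, 62.2]), array([56.4, 54.9]), 0.6, 113) plane du,dv,z [-0.0000e+00  1.1000e-02  5.5146e+01]
0 inner plane [ 0.075 -0.123 45.526]
76 rim (array([75.5, 59.4]), array([57.2, 55.7]), 0.2, 115) plane du,dv,z [2.000e-03 9.000e-03 5.531e+01]
76 inner plane [ 6.2000e-02 -4.0000e-03  4.5038e+01]
t 36.7 eef [ 627.6 -122.3  141.4] j7 76.0 yaw 96.7 F [-1.1 -0.2 -0.5] w 32.2 grip 0.0 tilt [-0.     0.001]
  shift now-axes [-0.3 -1.8 81.4]  rz -0.0  shift after rz [-0.3 -1.8 81.4]
```

Request:
arm_command(increments=[{"x":-0.3,"y":-1.8,"z":40,"rx":0,"ry":0,"rz":0,"hand":32},{"x":0,"y":0,"z":25,"rx":0,"ry":0,"rz":0,"hand":32},{"x":0,"y":0,"z":16,"rx":0,"ry":0,"rz":0,"hand":32},{"x":0,"y":0,"z":0,"rx":0,"ry":0,"rz":0,"hand":32},{"x":0,"y":0,"z":0,"rx":0,"ry":0,"rz":0,"hand":5},{"x":0,"y":0,"z":0,"rx":0,"ry":0,"rz":0,"hand":5},{"x":0,"y":0,"z":0,"rx":0,"ry":0,"rz":0,"hand":5},{"x":0,"y":0,"z":0,"rx":0,"ry":0,"rz":0,"hand":5}], newtons=40)

```text
time: 37.7
eef_pos: [629.0, -125.9, 61.2]
tcp_rot: [[-0.993, -0.114, 0.002], [-0.114, 0.993, -0.001], [-0.002, -0.001, -1.0]]
contact_force: [1.4, -1.5, 2.7]
gripper_width: 10.5
grip_force: 39.3
```

```bash
cat > arc.py <<'E'
from h import *
def arc(side,th0,th1,n):  # prints tool y (v), tool z (down) steps; side -1 for B, +1 for A
    t=np.radians(np.linspace(th0,th1,n+1)); v=side*148*np.cos(t); z=148*np.sin(t)
    print([(round(a,1),round(-b,1)) for a,b in zip(np.diff(v),np.diff(z))])
E
python3 - <<'E'
from arc import *
delta((*jw(60,-144.5),60),96.7); s=snapshot("scene")
p=sense()["eef_pos"]; q=p[:2]-JC; print("TCP in jig v",q@[-np.sin(JA),np.cos(JA)],"u",q@[np.cos(JA),np.sin(JA)])
arc(-1,12.5,180,20)
E
```

```text
t 37.7 eef [ 629.  -125.9   61.2] j7 73.0 yaw 96.5 F [ 1.4 -1.5  2.7] w 10.5 grip 39.3 tilt [-0.002 -0.001]
  shift now-axes [0.7 2.4 1.2]  rz -0.2  shift after rz [0.7 2.4 1.2]
TCP in jig v -146.92863629806766 u 60.68303865241742
[(np.float64(6.2), np.float64(-20.7)), (np.float64(9.2), np.float64(-19.6)), (np.float64(11.9), np.float64(-18.0)), (np.float64(14.4), np.float64(-16.1)), (np.float64(16.6), np.float64(-13.8)), (np.float64(18.4), np.float64(-11.3)), (np.float64(19.9), np.float64(-8.5)), (np.float64(20.9), np.float64(-5.5)), (np.float64(21.5), np.float64(-2.4)), (np.float64(21.6), np.float64(0.8)), (np.float64(21.3), np.float64(3.9)), (np.float64(20.5), np.float64(7.0)), (np.float64(19.2), np.float64(9.9)), (np.float64(17.6), np.float64(12.6)), (np.float64(15.6), np.float64(15.0)), (np.float64(13.2), np.float64(17.1)), (np.float64(10.6), np.float64(18.8)), (np.float64(7.7), np.float64(20.2)), (np.float64(4.7), np.float64(21.1)), (np.float64(1.6), np.float64(21.6))]
```

Request:
arm_command(increments=[{"x":0,"y":6.2,"z":-20.7,"rx":0,"ry":0,"rz":0,"hand":5},{"x":0,"y":9.2,"z":-19.6,"rx":0,"ry":0,"rz":0,"hand":5},{"x":0,"y":11.9,"z":-18,"rx":0,"ry":0,"rz":0,"hand":5},{"x":0,"y":14.4,"z":-16.1,"rx":0,"ry":0,"rz":0,"hand":5},{"x":0,"y":16.6,"z":-13.8,"rx":0,"ry":0,"rz":0,"hand":5},{"x":0,"y":18.4,"z":-11.3,"rx":0,"ry":0,"rz":0,"hand":5},{"x":0,"y":19.9,"z":-8.5,"rx":0,"ry":0,"rz":0,"hand":5},{"x":0,"y":20.9,"z":-5.5,"rx":0,"ry":0,"rz":0,"hand":5},{"x":0,"y":21.5,"z":-2.4,"rx":0,"ry":0,"rz":0,"hand":5},{"x":0,"y":0,"z":0,"rx":0,"ry":0,"rz":0,"hand":5},{"x":0,"y":0,"z":0,"rx":0,"ry":0,"rz":0,"hand":5}])

```text
time: 39.12
eef_pos: [612.9, 14.0, 179.0]
tcp_rot: [[-0.993, -0.115, 0.003], [-0.115, 0.993, 0.001], [-0.003, 0.0, -1.0]]
contact_force: [-3.5, -0.8, 16.4]
gripper_width: 10.7
grip_force: 42.9
```

Request:
arm_command(increments=[{"x":0,"y":21.6,"z":-1.2,"rx":0,"ry":0,"rz":0,"hand":5},{"x":0,"y":21.3,"z":3.9,"rx":0,"ry":0,"rz":0,"hand":5},{"x":0,"y":20.5,"z":7,"rx":0,"ry":0,"rz":0,"hand":5},{"x":0,"y":19.2,"z":9.9,"rx":0,"ry":0,"rz":0,"hand":5},{"x":0,"y":17.6,"z":12.6,"rx":0,"ry":0,"rz":0,"hand":5},{"x":0,"y":15.6,"z":15,"rx":0,"ry":0,"rz":0,"hand":5},{"x":0,"y":13.2,"z":17.1,"rx":0,"ry":0,"rz":0,"hand":5},{"x":0,"y":0,"z":0,"rx":0,"ry":0,"rz":0,"hand":5},{"x":0,"y":0,"z":0,"rx":0,"ry":0,"rz":0,"hand":5}])

```text
time: 40.25
eef_pos: [597.5, 142.3, 109.8]
tcp_rot: [[-0.993, -0.115, -0.0], [-0.115, 0.993, 0.002], [0.0, 0.002, -1.0]]
contact_force: [5.5, -0.4, -4.5]
gripper_width: 10.3
grip_force: 40.9
```

Run:
```python
from arc import *
p=sense()["eef_pos"]; q=p[:2]-JC; v=q@[-np.sin(JA),np.cos(JA)]+2.4; print("v",v,"z bar",p[2]+17,"th",np.degrees(np.arctan2(p[2]+17-45,-v)), "r",np.hypot(v,p[2]-28)); delta((0,0,0),96.7)
```

```text
v 125.50129813110735 z bar 126.81883044363967 th 146.8982175921373 r 149.8162102302623
t 40.2 eef [597.5 142.3 109.8] j7 50.0 yaw 96.6 F [ 5.5 -0.4 -4.5] w 10.3 grip 40.9 tilt [0.    0.002]
  shift now-axes [609.9 -73.  109.7]  rz -0.1  shift after rz [610.  -71.7 109.8]
```

Request:
arm_command(increments=[{"x":0,"y":10.6,"z":18.8,"rx":0,"ry":0,"rz":0,"hand":5},{"x":0,"y":7.7,"z":20.2,"rx":0,"ry":0,"rz":0,"hand":5},{"x":0,"y":4.7,"z":17,"rx":0,"ry":0,"rz":0,"hand":5},{"x":0,"y":1.2,"z":15,"rx":0,"ry":0,"rz":0,"hand":5},{"x":0,"y":0.4,"z":10,"rx":0,"ry":0,"rz":0,"hand":5},{"x":0,"y":0,"z":2,"rx":0,"ry":0,"rz":0,"hand":5},{"x":0,"y":0,"z":0,"rx":0,"ry":0,"rz":0,"hand":5}])

```text
time: 41.12
eef_pos: [594.8, 164.7, 30.5]
tcp_rot: [[-0.994, -0.113, 0.001], [-0.113, 0.994, -0.002], [-0.001, -0.002, -1.0]]
contact_force: [-3.0, -6.0, 25.3]
gripper_width: 10.4
grip_force: 44.0
```

Run:
```python
from arc import *; from bail import bail
delta((0,0,0),96.7); s=snapshot("scene"); bail(s,1,60); bail(s,1,-60); cv2.imwrite("pics/closed.png",s["image"][170:380,200:440].repeat(2,0).repeat(2,1))
P=world(s); u=(P[...,:2]-JC)@[np.cos(JA),np.sin(JA)]; v=(P[...,:2]-JC)@[-np.sin(JA),np.cos(JA)]
for n in(-76,0,): 
  q=(abs(u-n)<30)&(v>20)&(v<90)&(P[...,2]<90); print(np.round(np.polyfit(v[q],P[...,2][q],1),3))
```

```text
t 41.1 eef [594.8 164.7  30.5] j7 45.0 yaw 96.5 F [-3.  -6.  25.3] w 10.4 grip 44.0 tilt [-0.001 -0.002]
  shift now-axes [609.6 -96.1  30.2]  rz -0.2  shift after rz [609.9 -94.2  30.5]
bar u [22.9 97.3] bar v,z med [132.8  68.2  99.2] 246
bar u [-100.4  -21.6] bar v,z med [141.   49.1  52.3] 93
[1.3000e-02 6.3252e+01]
[2.100e-02 6.263e+01]
```

View pics/closed.png

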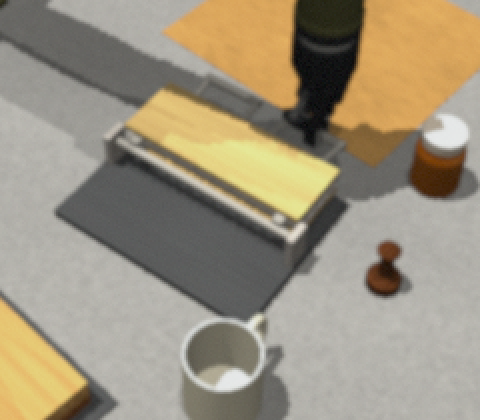

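Request:
arm_command(increments=[{"x":0,"y":0,"z":-1.5,"rx":0,"ry":0,"rz":0,"hand":5},{"x":0,"y":0,"z":0,"rx":0,"ry":0,"rz":0,"hand":32},{"x":0,"y":0,"z":0,"rx":0,"ry":0,"rz":0,"hand":32},{"x":0,"y":0,"z":0,"rx":0,"ry":0,"rz":0,"hand":32},{"x":0,"y":0,"z":-40,"rx":0,"ry":0,"rz":0,"hand":32},{"x":0,"y":0,"z":-30,"rx":0,"ry":0,"rz":0,"hand":32},{"x":40,"y":0,"z":0,"rx":0,"ry":0,"rz":0,"hand":32},{"x":40,"y":0,"z":0,"rx":0,"ry":0,"rz":0,"hand":32},{"x":40,"y":0,"z":0,"rx":0,"ry":0,"rz":0,"hand":32},{"x":0,"y":0,"z":0,"rx":0,"ry":0,"rz":0,"hand":32},{"x":0,"y":0,"z":0,"rx":0,"ry":0,"rz":0,"hand":32}])

```text
time: 42.55
eef_pos: [476.2, 152.2, 100.4]
tcp_rot: [[-0.993, -0.114, 0.001], [-0.114, 0.993, 0.001], [-0.001, 0.001, -1.0]]
contact_force: [0.4, 0.1, 0.1]
gripper_width: 31.9
grip_force: 0.0
```

Run:
```python
from arc import *; from bail import bail
delta((*jw(-60,145.6),28),96.6); s=snapshot("scene"); bail(s,1,60); bail(s,1,-60)
arc(1,0,180,20)
```

```text
t 42.5 eef [476.2 152.2 100.4] j7 37.0 yaw 96.6 F [0.4 0.1 0.1] w 31.9 grip 0.0 tilt [-0.001  0.001]
  shift now-axes [ 1.4 -1.5 72.4]  rz -0.0  shift after rz [ 1.3 -1.5 72.4]
bar u [20.9 98.5] bar v,z med [140.8  48.7  52.2] 91
bar u [-100.3  -21.6] bar v,z med [141.2  49.5  53.9] 97
[(np.float64(-1.8), np.float64(-23.2)), (np.float64(-5.4), np.float64(-22.6)), (np.float64(-8.9), np.float64(-21.5)), (np.float64(-12.1), np.float64(-19.8)), (np.float64(-15.1), np.float64(-17.7)), (np.float64(-17.7), np.float64(-15.1)), (np.float64(-19.8), np.float64(-12.1)), (np.float64(-21.5), np.float64(-8.9)), (np.float64(-22.6), np.float64(-5.4)), (np.float64(-23.2), np.float64(-1.8)), (np.float64(-23.2), np.float64(1.8)), (np.float64(-22.6), np.float64(5.4)), (np.float64(-21.5), np.float64(8.9)), (np.float64(-19.8), np.float64(12.1)), (np.float64(-17.7), np.float64(15.1)), (np.float64(-15.1), np.float64(17.7)), (np.float64(-12.1), np.float64(19.8)), (np.float64(-8.9), np.float64(21.5)), (np.float64(-5.4), np.float64(22.6)), (np.float64(-1.8), np.float64(23.2))]
```

Request:
arm_command(increments=[{"x":1.3,"y":-1.5,"z":40,"rx":0,"ry":0,"rz":0,"hand":32},{"x":0,"y":0,"z":22,"rx":0,"ry":0,"rz":0,"hand":32},{"x":0,"y":0,"z":10.4,"rx":0,"ry":0,"rz":0,"hand":32},{"x":0,"y":0,"z":0,"rx":0,"ry":0,"rz":0,"hand":32},{"x":0,"y":0,"z":0,"rx":0,"ry":0,"rz":0,"hand":5},{"x":0,"y":0,"z":0,"rx":0,"ry":0,"rz":0,"hand":5},{"x":0,"y":0,"z":0,"rx":0,"ry":0,"rz":0,"hand":5},{"x":0,"y":0,"z":0,"rx":0,"ry":0,"rz":0,"hand":5}], newtons=60)

```text
time: 43.6
eef_pos: [474.9, 150.7, 28.7]
tcp_rot: [[-0.993, -0.114, 0.002], [-0.114, 0.993, 0.002], [-0.002, 0.001, -1.0]]
contact_force: [0.1, 1.9, 6.4]
gripper_width: 9.6
grip_force: 58.9
```

Request:
arm_command(increments=[{"x":0,"y":-1.8,"z":-23.2,"rx":0,"ry":0,"rz":0,"hand":5},{"x":0,"y":-5.4,"z":-22.6,"rx":0,"ry":0,"rz":0,"hand":5},{"x":0,"y":-8.9,"z":-21.5,"rx":0,"ry":0,"rz":0,"hand":5},{"x":0,"y":-12.1,"z":-19.8,"rx":0,"ry":0,"rz":0,"hand":5},{"x":0,"y":0,"z":0,"rx":0,"ry":0,"rz":0,"hand":5},{"x":0,"y":0,"z":0,"rx":0,"ry":0,"rz":0,"hand":5}])

```text
time: 44.35
eef_pos: [477.9, 124.7, 116.0]
tcp_rot: [[-0.993, -0.116, 0.002], [-0.116, 0.993, 0.005], [-0.003, 0.005, -1.0]]
contact_force: [-0.7, 5.7, 3.4]
gripper_width: 9.9
grip_force: 60.0
```

```bash
cat >> arc.py <<'E'
def where(side):
    p=sense()["eef_pos"]; q=p[:2]-JC; v=q@[-np.sin(JA),np.cos(JA)]+2.4; print("u",q@[np.cos(JA),np.sin(JA)],"v",v,"th",np.degrees(np.arctan2(p[2]-28,side*v)), "r",np.hypot(v,p[2]-28)); delta((0,0,0),96.7)
E
python3 -c "
from arc import *
where(1)"
```

```text
u -60.11439582841647 v 121.93782464238117 th 35.81450230095298 r 150.37052523321063
t 44.4 eef [477.9 124.7 116. ] j7 40.0 yaw 96.6 F [-0.7  5.7  3.4] w 9.9 grip 60.0 tilt [-0.003  0.005]
  shift now-axes [489.5 -69.1 114.2]  rz -0.1  shift after rz [489.2 -68.1 116. ]
```

Request:
arm_command(increments=[{"x":0,"y":-15.1,"z":-17.7,"rx":0,"ry":0,"rz":0,"hand":5},{"x":0,"y":-17.7,"z":-15.1,"rx":0,"ry":0,"rz":0,"hand":5},{"x":0,"y":-19.8,"z":-12.1,"rx":0,"ry":0,"rz":0,"hand":5},{"x":0,"y":-21.5,"z":-9.4,"rx":0,"ry":0,"rz":0,"hand":5},{"x":0,"y":-22.6,"z":-6.4,"rx":0,"ry":0,"rz":0,"hand":5},{"x":0,"y":-23.2,"z":-2.3,"rx":0,"ry":0,"rz":0,"hand":5},{"x":0,"y":-23.2,"z":1.8,"rx":0,"ry":0,"rz":0,"hand":5},{"x":0,"y":-22.6,"z":5.4,"rx":0,"ry":0,"rz":0,"hand":5},{"x":0,"y":0,"z":0,"rx":0,"ry":0,"rz":0,"hand":5},{"x":0,"y":0,"z":0,"rx":0,"ry":0,"rz":0,"hand":5}])

```text
time: 45.6
eef_pos: [498.9, -43.8, 171.8]
tcp_rot: [[-0.994, -0.112, 0.005], [-0.112, 0.994, -0.001], [-0.005, -0.002, -1.0]]
contact_force: [5.2, -3.3, 5.2]
gripper_width: 9.5
grip_force: 63.9
```

```bash
python3 -c "
from arc import *
where(1)
s=snapshot('scene'); cv2.imwrite('pics/mid.png',cv2.resize(s['image'][130:370,180:460],None,fx=2,fy=2))"
```

```text
u -59.007221999795874 v -47.897187385229195 th 108.41828846469242 r 151.59645485013206
t 45.6 eef [498.9 -43.8 171.8] j7 62.0 yaw 96.4 F [ 5.2 -3.3  5.2] w 9.5 grip 63.9 tilt [-0.005 -0.002]
  shift now-axes [491.6  99.6 169.4]  rz -0.3  shift after rz [490.3 101.7 171.8]
```

View pics/mid.png

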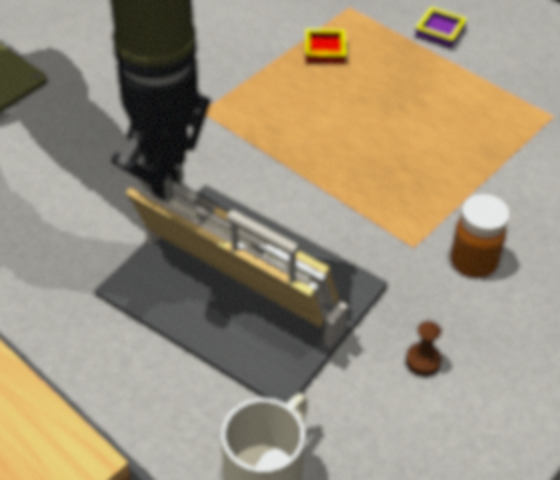

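The two leaves stand together near vertical, around (240,240), with the dishes between them. The rest of the swing follows.

Request:
arm_command(increments=[{"x":0,"y":-21.5,"z":8.9,"rx":0,"ry":0,"rz":0,"hand":5},{"x":0,"y":-19.8,"z":12.1,"rx":0,"ry":0,"rz":0,"hand":5},{"x":0,"y":-17.7,"z":15.1,"rx":0,"ry":0,"rz":0,"hand":5},{"x":0,"y":-15.1,"z":17.7,"rx":0,"ry":0,"rz":0,"hand":5},{"x":0,"y":-12.1,"z":19.8,"rx":0,"ry":0,"rz":0,"hand":5},{"x":0,"y":-8.9,"z":21.5,"rx":0,"ry":0,"rz":0,"hand":5},{"x":0,"y":-5.4,"z":22.6,"rx":0,"ry":0,"rz":0,"hand":5},{"x":0,"y":-1.3,"z":15,"rx":0,"ry":0,"rz":0,"hand":5},{"x":0,"y":-0.5,"z":10,"rx":0,"ry":0,"rz":0,"hand":5},{"x":0,"y":0,"z":0,"rx":0,"ry":0,"rz":0,"hand":5},{"x":0,"y":0,"z":0,"rx":0,"ry":0,"rz":0,"hand":5}])

```text
time: 47.02
eef_pos: [509.8, -143.3, 27.8]
tcp_rot: [[-0.993, -0.117, 0.002], [-0.117, 0.993, 0.001], [-0.003, 0.001, -1.0]]
contact_force: [6.7, 1.6, -6.1]
gripper_width: 9.4
grip_force: 75.2
```

```bash
python3 -c "
from arc import *
where(1)
from bail import bail
s=snapshot('scene'); bail(s,-1,60)"
```

```text
u -59.73128587573886 v -147.93612633665958 th -179.91100181614917 r 147.93630480521458
t 47.0 eef [ 509.8 -143.3   27.8] j7 63.0 yaw 96.7 F [ 6.7  1.6 -6.1] w 9.4 grip 75.2 tilt [-0.003  0.001]
  shift now-axes [489.7 201.7  26.7]  rz -0.0  shift after rz [489.6 201.8  27.8]
bar u [18.8 97.9] bar v,z med [-154.2   56.3   58.6] 128
```

Request:
arm_command(increments=[{"x":0,"y":0.4,"z":-10,"rx":0,"ry":0,"rz":0,"hand":5},{"x":0,"y":1.4,"z":-13.2,"rx":0,"ry":0,"rz":0,"hand":5},{"x":0,"y":5.4,"z":-22.6,"rx":0,"ry":0,"rz":0,"hand":5},{"x":0,"y":8.9,"z":-21.5,"rx":0,"ry":0,"rz":0,"hand":5},{"x":0,"y":12.1,"z":-19.8,"rx":0,"ry":0,"rz":0,"hand":5},{"x":0,"y":15.1,"z":-17.7,"rx":0,"ry":0,"rz":0,"hand":5},{"x":0,"y":17.7,"z":-15.1,"rx":0,"ry":0,"rz":0,"hand":5},{"x":0,"y":19.8,"z":-12.1,"rx":0,"ry":0,"rz":0,"hand":5},{"x":0,"y":21.5,"z":-8.9,"rx":0,"ry":0,"rz":0,"hand":5},{"x":0,"y":22.6,"z":-5.4,"rx":0,"ry":0,"rz":0,"hand":5},{"x":0,"y":23.2,"z":-1.8,"rx":0,"ry":0,"rz":0,"hand":5},{"x":0,"y":0,"z":0,"rx":0,"ry":0,"rz":0,"hand":5}])

```text
time: 48.58
eef_pos: [492.8, 4.8, 178.0]
tcp_rot: [[-0.993, -0.117, 0.004], [-0.117, 0.993, 0.0], [-0.004, -0.0, -1.0]]
contact_force: [0.9, 3.0, 14.5]
gripper_width: 9.6
grip_force: 67.7
```

```bash
python3 -c "
from arc import *
where(1)"
```

```text
u -59.34278984300468 v 1.1109610999004769 th 89.57563538253747 r 149.99828351730622
t 48.6 eef [492.8   4.8 178. ] j7 57.0 yaw 96.7 F [ 0.9  3.  14.5] w 9.6 grip 67.7 tilt [-0.004 -0.   ]
  shift now-axes [490.8  53.  175.8]  rz 0.0  shift after rz [490.   52.7 178. ]
```

Request:
arm_command(increments=[{"x":0,"y":23.2,"z":0.8,"rx":0,"ry":0,"rz":0,"hand":5},{"x":0,"y":22.6,"z":5,"rx":0,"ry":0,"rz":0,"hand":5},{"x":0,"y":21.5,"z":8.9,"rx":0,"ry":0,"rz":0,"hand":5},{"x":0,"y":19.8,"z":12.1,"rx":0,"ry":0,"rz":0,"hand":5},{"x":0,"y":17.7,"z":15.1,"rx":0,"ry":0,"rz":0,"hand":5},{"x":0,"y":15.1,"z":17.7,"rx":0,"ry":0,"rz":0,"hand":5},{"x":0,"y":12.1,"z":19.8,"rx":0,"ry":0,"rz":0,"hand":5},{"x":0,"y":8.9,"z":21.5,"rx":0,"ry":0,"rz":0,"hand":5},{"x":0,"y":5.4,"z":22.6,"rx":0,"ry":0,"rz":0,"hand":5},{"x":0,"y":1.3,"z":15,"rx":0,"ry":0,"rz":0,"hand":5},{"x":0,"y":0.5,"z":10,"rx":0,"ry":0,"rz":0,"hand":5},{"x":0,"y":0,"z":2,"rx":0,"ry":0,"rz":0,"hand":5},{"x":0,"y":0,"z":0,"rx":0,"ry":0,"rz":0,"hand":5}])

```text
time: 50.2
eef_pos: [475.6, 150.7, 25.6]
tcp_rot: [[-0.993, -0.114, 0.002], [-0.114, 0.993, 0.001], [-0.002, 0.001, -1.0]]
contact_force: [5.4, 3.1, -4.9]
gripper_width: 9.6
grip_force: 77.2
```

```bash
python3 -c "
from arc import *
where(1)
s=snapshot('scene'); cv2.imwrite('pics/back.png',cv2.resize(s['image'][130:370,180:460],None,fx=2,fy=2))
from bail import bail
bail(s,-1,60);
s=snapshot('top')
from nest import nests
nests(s,-1); bail(s,-1,60)
P=world(s)
from m import rect
u=(P[...,:2]-JC)@[np.cos(JA),np.sin(JA)]; v=(P[...,:2]-JC)@[-np.sin(JA),np.cos(JA)]; z=P[...,2]
for n in(-76,0,76):
  q=(abs(u-n)<36)&(abs(v+58)<36)&(z>49)&(z<70); print(n,rect(np.stack([u,v],-1),q),np.median(z[q]))
"
```

```text
u -59.415284830170016 v 148.05404609666667 th -0.9400552560378511 r 148.07397578460217
t 50.2 eef [475.6 150.7  25.6] j7 29.0 yaw 96.6 F [ 5.4  3.1 -4.9] w 9.6 grip 77.2 tilt [-0.002  0.001]
  shift now-axes [489.8 -95.3  24.4]  rz -0.1  shift after rz [489.9 -94.2  25.6]
bar u [19.2 97.8] bar v,z med [-154.5   56.    58.5] 129
-76 inner plane [ 2.1000e-02 -1.4000e-02  5.5835e+01]
0 inner plane [-1.0000e-03 -1.9000e-02  5.6113e+01]
76 inner plane [ 2.0000e-03 -3.0000e-02  5.5904e+01]
bar u [19.8 98.2] bar v,z med [-147.    55.6   59.1] 93
-76 (array([-71.9, -59.2]), array([62.2, 68. ]), 0.2, 566) 55.394773875874534
0 (array([ -1.7, -54.1]), array([57.8, 58.8]), 89.7, 543) 55.50734618303363
76 (array([ 74.9, -54.3]), array([59.3, 58.2]), 0.3, 527) 55.51036486734097
```

View pics/back.png

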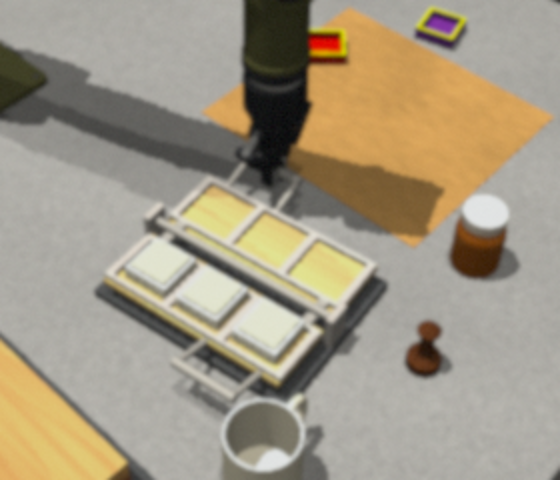

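All three dishes lie face down in leaf B, around (160,262), (212,295) and (270,328), and leaf A is open. I release the handle and go for the dish in nest 0.

Request:
arm_command(increments=[{"x":0,"y":0,"z":0,"rx":0,"ry":0,"rz":0,"hand":32},{"x":0,"y":0,"z":0,"rx":0,"ry":0,"rz":0,"hand":32},{"x":0,"y":0,"z":0,"rx":0,"ry":0,"rz":0,"hand":32},{"x":0,"y":0,"z":-30,"rx":0,"ry":0,"rz":0,"hand":32},{"x":0,"y":0,"z":-45,"rx":0,"ry":0,"rz":0,"hand":32},{"x":4,"y":-40,"z":0,"rx":0,"ry":0,"rz":0,"hand":70},{"x":3,"y":-40,"z":0,"rx":0,"ry":0,"rz":0,"hand":70},{"x":3,"y":-40,"z":0,"rx":0,"ry":0,"rz":0,"hand":70},{"x":3,"y":-40,"z":0,"rx":0,"ry":0,"rz":0,"hand":70},{"x":3,"y":-41.6,"z":0,"rx":0,"ry":0,"rz":0,"hand":70},{"x":0,"y":0,"z":0,"rx":0,"ry":0,"rz":0,"hand":70},{"x":0,"y":0,"z":0,"rx":0,"ry":0,"rz":0,"hand":70},{"x":0,"y":0,"z":0,"rx":0,"ry":0,"rz":0,"hand":70}])

```text
time: 51.92
eef_pos: [481.3, -50.7, 100.9]
tcp_rot: [[-0.993, -0.117, 0.0], [-0.117, 0.993, 0.001], [-0.0, 0.001, -1.0]]
contact_force: [0.8, 0.4, -0.5]
gripper_width: 69.9
grip_force: 0.0
```

Run:
```python
from arc import *; from m import rect; from bail import bail
delta((*jw(-75.5,-56),42),96.7)
for n in("scene","top"):
    s=snapshot(n); bail(s,1,-60)
    P=world(s); u=(P[...,:2]-JC)@[np.cos(JA),np.sin(JA)]; v=(P[...,:2]-JC)@[-np.sin(JA),np.cos(JA)]; z=P[...,2]
    for k in(-76,0,76):
        q=(abs(u-k)<36)&(abs(v+58)<36)&(z>51)&(z<62); print(n,k,rect(np.stack([u,v],-1),q) if q.sum() else 0)
```

```text
t 51.9 eef [481.3 -50.7 100.9] j7 54.0 yaw 96.7 F [ 0.8  0.4 -0.5] w 69.9 grip 0.0 tilt [-0.     0.001]
  shift now-axes [-1.7 -1.  58.9]  rz 0.0  shift after rz [-1.7 -1.  58.9]
bar u [-100.4  -22.4] bar v,z med [140.7  51.3  53.9] 89
scene -76 (array([-75.2, -58.8]), array([61.6, 60.1]), 89.5, 519)
scene 0 (array([ -3.2, -59.3]), array([61.6, 59.9]), 89.6, 565)
scene 76 (array([ 73.5, -58.8]), array([59.9, 60.1]), 0.2, 591)
bar u [-100.   -20.7] bar v,z med [147.2  52.2  55.1] 93
top -76 (array([-95. , -52.7]), array([58.4, 19.7]), 81.5, 108)
top 0 (array([ -1.3, -48.3]), array([56.7, 45.8]), 0.2, 127)
top 76 (array([ 74.7, -54.1]), array([58. , 58.1]), 89.4, 501)
```

Request:
arm_command(increments=[{"x":-1.7,"y":-1,"z":30,"rx":0,"ry":0,"rz":0,"hand":70},{"x":0,"y":0,"z":18,"rx":0,"ry":0,"rz":0,"hand":70},{"x":0,"y":0,"z":11,"rx":0,"ry":0,"rz":0,"hand":70},{"x":0,"y":0,"z":0,"rx":0,"ry":0,"rz":0,"hand":70},{"x":0,"y":0,"z":0,"rx":0,"ry":0,"rz":0,"hand":50},{"x":0,"y":0,"z":0,"rx":0,"ry":0,"rz":0,"hand":50},{"x":0,"y":0,"z":0,"rx":0,"ry":0,"rz":0,"hand":50},{"x":0,"y":0,"z":0,"rx":0,"ry":0,"rz":0,"hand":50},{"x":0,"y":0,"z":0,"rx":0,"ry":0,"rz":0,"hand":50}], newtons=40)

```text
time: 53.15
eef_pos: [483.5, -52.9, 42.2]
tcp_rot: [[-0.993, -0.114, 0.001], [-0.114, 0.993, 0.0], [-0.001, 0.0, -1.0]]
contact_force: [-0.3, 1.1, 5.8]
gripper_width: 56.4
grip_force: 44.2
```

```bash
cat >> h.py <<'E'
BC=np.array([504.,-398.2])
def bw(u): return BC+u*np.array([.9992,-.0393])
E
python3 - <<'E'
from h import *
delta((*bw(-80),150),87.75)
E
```

```text
t 53.1 eef [483.5 -52.9  42.2] j7 48.0 yaw 96.6 F [-0.3  1.1  5.8] w 56.4 grip 44.2 tilt [-0.001  0.   ]
  shift now-axes [  98.1 -333.1 -107.9]  rz 8.8  shift after rz [  46.  -344.2 -107.8]
```

Request:
arm_command(increments=[{"x":0,"y":0,"z":-15,"rx":0,"ry":0,"rz":0,"hand":50},{"x":0,"y":0,"z":-35,"rx":0,"ry":0,"rz":0,"hand":50},{"x":0,"y":0,"z":-40,"rx":0,"ry":0,"rz":4.4,"hand":50},{"x":0,"y":0,"z":-18,"rx":0,"ry":0,"rz":4.4,"hand":50},{"x":5.1,"y":-38.2,"z":0,"rx":0,"ry":0,"rz":0,"hand":50},{"x":5.1,"y":-38.2,"z":0,"rx":0,"ry":0,"rz":0,"hand":50},{"x":5.1,"y":-38.2,"z":0,"rx":0,"ry":0,"rz":0,"hand":50},{"x":5.1,"y":-38.2,"z":0,"rx":0,"ry":0,"rz":0,"hand":50},{"x":5.1,"y":-38.2,"z":0,"rx":0,"ry":0,"rz":0,"hand":50},{"x":5.1,"y":-38.2,"z":0,"rx":0,"ry":0,"rz":0,"hand":50},{"x":5.1,"y":-38.2,"z":0,"rx":0,"ry":0,"rz":0,"hand":50},{"x":5.1,"y":-38.2,"z":0,"rx":0,"ry":0,"rz":0,"hand":50},{"x":5.2,"y":-38.6,"z":0,"rx":0,"ry":0,"rz":0,"hand":50},{"x":0,"y":0,"z":20,"rx":0,"ry":0,"rz":0,"hand":50},{"x":0,"y":0,"z":20,"rx":0,"ry":0,"rz":0,"hand":50},{"x":0,"y":0,"z":0,"rx":0,"ry":0,"rz":0,"hand":50},{"x":0,"y":0,"z":0,"rx":0,"ry":0,"rz":0,"hand":50}])

```text
time: 55.28
eef_pos: [424.0, -395.2, 110.2]
tcp_rot: [[-0.999, 0.039, 0.0], [0.039, 0.999, -0.0], [-0.0, -0.0, -1.0]]
contact_force: [-0.8, 0.0, -0.6]
gripper_width: 56.8
grip_force: 43.4
```

Run:
```python
from h import *
delta((*bw(-80),61),87.75)
s=snapshot("scene"); q=sense()["eef_pos"]; P=world(s); d=P-q
for r in (2,-2): pass
m=(abs(d[...,0])<40)&(abs(d[...,1])<30)&(d[...,2]<18)&(d[...,2]>-30); print(np.round(np.percentile(d[m][:,2],[1,3,10,50]),1),m.sum())
u,v=map(int,proj(s,q)); cv2.imwrite("pics/hold2.png",cv2.resize(s["image"][v-75:v+75,max(u-100,0):max(u-100,0)+200],None,fx=3,fy=3))
```

```text
t 55.3 eef [ 424.  -395.2  110.2] j7 90.0 yaw 87.8 F [-0.8  0.  -0.6] w 56.8 grip 43.4 tilt [-0. -0.]
  shift now-axes [-0.1  0.2 49.2]  rz 0.0  shift after rz [-0.1  0.1 49.2]
[-6.7 -3.4  2.8 12.4] 950
```

View pics/hold2.png

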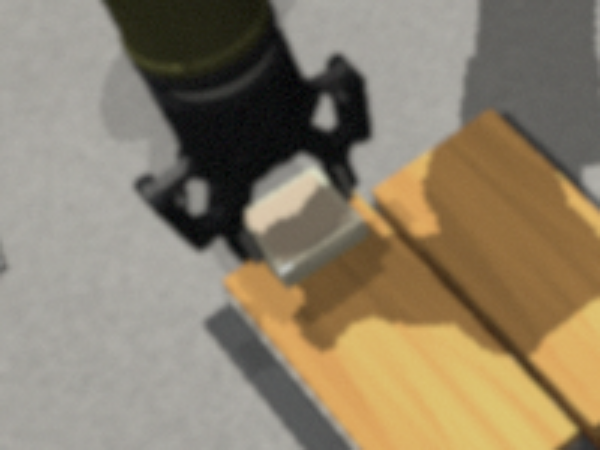

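Request:
arm_command(increments=[{"x":0,"y":0,"z":20,"rx":0,"ry":0,"rz":0,"hand":50},{"x":0,"y":0,"z":16,"rx":0,"ry":0,"rz":0,"hand":50},{"x":0,"y":0,"z":9,"rx":0,"ry":0,"rz":0,"hand":50},{"x":0,"y":0,"z":4,"rx":0,"ry":0,"rz":0,"hand":50},{"x":0,"y":0,"z":0,"rx":0,"ry":0,"rz":0,"hand":50},{"x":0,"y":0,"z":0,"rx":0,"ry":0,"rz":0,"hand":50}])

```text
time: 56.08
eef_pos: [423.5, -394.9, 61.9]
tcp_rot: [[-0.999, 0.039, -0.001], [0.039, 0.999, -0.0], [0.001, -0.0, -1.0]]
contact_force: [-2.6, 1.7, 6.9]
gripper_width: 56.9
grip_force: 44.4
```

Request:
arm_command(increments=[{"x":0,"y":0,"z":0.5,"rx":0,"ry":0,"rz":0,"hand":60},{"x":0,"y":0,"z":0,"rx":0,"ry":0,"rz":0,"hand":68},{"x":0,"y":0,"z":0,"rx":0,"ry":0,"rz":0,"hand":68},{"x":0,"y":0,"z":0,"rx":0,"ry":0,"rz":0,"hand":68},{"x":0,"y":0,"z":-10,"rx":0,"ry":0,"rz":0,"hand":68},{"x":0,"y":0,"z":-35,"rx":0,"ry":0,"rz":0,"hand":68},{"x":0,"y":0,"z":-30,"rx":0,"ry":0,"rz":-4.4,"hand":70},{"x":0,"y":0,"z":-10,"rx":0,"ry":0,"rz":-4.4,"hand":70},{"x":-19,"y":37.2,"z":0,"rx":0,"ry":0,"rz":0,"hand":70},{"x":-19,"y":37.2,"z":0,"rx":0,"ry":0,"rz":0,"hand":70},{"x":-19,"y":37.2,"z":0,"rx":0,"ry":0,"rz":0,"hand":70},{"x":-19,"y":37.2,"z":0,"rx":0,"ry":0,"rz":0,"hand":70},{"x":-19,"y":37.2,"z":0,"rx":0,"ry":0,"rz":0,"hand":70},{"x":-19,"y":37.2,"z":0,"rx":0,"ry":0,"rz":0,"hand":70},{"x":-19,"y":37.2,"z":0,"rx":0,"ry":0,"rz":0,"hand":70},{"x":-19,"y":37.2,"z":0,"rx":0,"ry":0,"rz":0,"hand":70},{"x":-18.7,"y":37,"z":0,"rx":0,"ry":0,"rz":0,"hand":70},{"x":0,"y":0,"z":40,"rx":0,"ry":0,"rz":0,"hand":70},{"x":0,"y":0,"z":0,"rx":0,"ry":0,"rz":0,"hand":70},{"x":0,"y":0,"z":0,"rx":0,"ry":0,"rz":0,"hand":70}])

```text
time: 58.58
eef_pos: [555.4, -43.9, 106.2]
tcp_rot: [[-0.994, -0.113, 0.001], [-0.113, 0.994, -0.0], [-0.001, -0.0, -1.0]]
contact_force: [0.6, 0.1, 0.5]
gripper_width: 70.2
grip_force: 0.0
```

```bash
cat > chk.py <<'E'
from h import *; from m import rect
def board(s,n):
    P=world(s); c=np.array([505.2,-396.2]); e=np.array([.9992,-.0393]); nn=np.array([.0393,.9992])
    U=(P[...,:2]-c)@e; V=(P[...,:2]-c)@nn; z=P[...,2]
    m=((abs(U)<150)&(abs(V)<70)&(z>64)&(z<90)).astype(np.uint8); k,l,st,_=cv2.connectedComponentsWithStats(m)
    for i in range(1,k):
        if st[i,4]>50: q=l==i; print(n,"on board",rect(np.stack([U,V],-1),q),"z",np.round(np.percentile(z[q],[5,50,95]),1))
    u=(P[...,:2]-JC)@[np.cos(JA),np.sin(JA)]; v=(P[...,:2]-JC)@[-np.sin(JA),np.cos(JA)]
    for k in(-76,0,76):
        q=(abs(u-k)<36)&(abs(v+58)<36)&(z>51)&(z<62); print(n,"B",k,rect(np.stack([u,v],-1),q) if q.sum()>50 else 0)
E
python3 - <<'E'
from chk import *
delta((*jw(-3,-56),42),96.6)
for n in("scene","top"): board(snapshot(n),n)
E
```

```text
t 58.6 eef [555.4 -43.9 106.2] j7 59.0 yaw 96.5 F [0.6 0.1 0.5] w 70.2 grip 0.0 tilt [-0.001 -0.   ]
  shift now-axes [ 0.1  1.  64.2]  rz -0.1  shift after rz [ 0.1  0.9 64.2]
scene on board (array([-80.8,  -4.3]), array([62.8, 58.1]), 0.2, 856) z [67.7 73.9 77.1]
scene B -76 0
scene B 0 (array([ -3.7, -58.7]), array([59.5, 59.6]), 1.5, 547)
scene B 76 (array([ 73.9, -59.5]), array([59.8, 59. ]), 89.6, 595)
top B -76 0
top B 0 (array([-14.4, -54.1]), array([57.6, 32.1]), 90.0, 249)
top B 76 (array([ 73.8, -33.4]), array([16.2, 56. ]), 89.5, 98)
```

Request:
arm_command(increments=[{"x":0,"y":0.5,"z":35,"rx":0,"ry":0,"rz":0,"hand":70},{"x":0,"y":0,"z":18,"rx":0,"ry":0,"rz":0,"hand":70},{"x":0,"y":0,"z":11,"rx":0,"ry":0,"rz":0,"hand":70},{"x":0,"y":0,"z":0,"rx":0,"ry":0,"rz":0,"hand":70},{"x":0,"y":0,"z":0,"rx":0,"ry":0,"rz":0,"hand":50},{"x":0,"y":0,"z":0,"rx":0,"ry":0,"rz":0,"hand":50},{"x":0,"y":0,"z":0,"rx":0,"ry":0,"rz":0,"hand":50},{"x":0,"y":0,"z":0,"rx":0,"ry":0,"rz":0,"hand":50},{"x":0,"y":0,"z":0,"rx":0,"ry":0,"rz":0,"hand":50}], newtons=40)

```text
time: 59.8
eef_pos: [555.6, -43.1, 42.0]
tcp_rot: [[-0.993, -0.114, 0.001], [-0.114, 0.993, -0.001], [-0.001, -0.001, -1.0]]
contact_force: [-0.1, -1.6, 6.2]
gripper_width: 56.5
grip_force: 43.2
```

```bash
python3 -c "
from h import *
delta((*bw(0),150),87.75)"
```

```text
t 59.8 eef [555.6 -43.1  42. ] j7 54.0 yaw 96.5 F [-0.1 -1.6  6.2] w 56.5 grip 43.2 tilt [-0.001 -0.001]
  shift now-axes [  91.6 -347.  -107.8]  rz 8.8  shift after rz [  37.7 -356.8 -108. ]
```

Request:
arm_command(increments=[{"x":0,"y":0,"z":-15,"rx":0,"ry":0,"rz":0,"hand":50},{"x":0,"y":0,"z":-35,"rx":0,"ry":0,"rz":0,"hand":50},{"x":0,"y":0,"z":-40,"rx":0,"ry":0,"rz":4.4,"hand":50},{"x":0,"y":0,"z":-18,"rx":0,"ry":0,"rz":4.4,"hand":50},{"x":4.2,"y":-39.6,"z":0,"rx":0,"ry":0,"rz":0,"hand":50},{"x":4.2,"y":-39.6,"z":0,"rx":0,"ry":0,"rz":0,"hand":50},{"x":4.2,"y":-39.6,"z":0,"rx":0,"ry":0,"rz":0,"hand":50},{"x":4.2,"y":-39.6,"z":0,"rx":0,"ry":0,"rz":0,"hand":50},{"x":4.2,"y":-39.6,"z":0,"rx":0,"ry":0,"rz":0,"hand":50},{"x":4.2,"y":-39.6,"z":0,"rx":0,"ry":0,"rz":0,"hand":50},{"x":4.2,"y":-39.6,"z":0,"rx":0,"ry":0,"rz":0,"hand":50},{"x":4.2,"y":-39.6,"z":0,"rx":0,"ry":0,"rz":0,"hand":50},{"x":4.2,"y":-40,"z":0,"rx":0,"ry":0,"rz":0,"hand":50},{"x":0,"y":0,"z":20,"rx":0,"ry":0,"rz":0,"hand":50},{"x":0,"y":0,"z":20,"rx":0,"ry":0,"rz":0,"hand":50},{"x":0,"y":0,"z":0,"rx":0,"ry":0,"rz":0,"hand":50},{"x":0,"y":0,"z":0,"rx":0,"ry":0,"rz":0,"hand":50}])

```text
time: 61.92
eef_pos: [504.2, -396.4, 109.5]
tcp_rot: [[-0.999, 0.037, 0.0], [0.037, 0.999, 0.001], [-0.0, 0.001, -1.0]]
contact_force: [0.8, -0.2, -0.9]
gripper_width: 56.7
grip_force: 43.5
```

```bash
python3 -c "
from h import *
delta((*bw(0),61.5),87.75)
s=snapshot('scene'); q=sense()['eef_pos']; P=world(s); d=P-q
m=(abs(d[...,0])<40)&(abs(d[...,1])<30)&(d[...,2]<18)&(d[...,2]>-30); print(np.round(np.percentile(d[m][:,2],[1,3,10,50]),1),m.sum())
d=jw(73,-56)-bw(0); a=np.radians(96.5); print(d@[-np.sin(a),np.cos(a)], d@[np.cos(a),np.sin(a)])"
```

```text
t 61.9 eef [ 504.2 -396.4  109.5] j7 91.0 yaw 87.9 F [ 0.8 -0.2 -0.9] w 56.7 grip 43.5 tilt [-0.     0.001]
  shift now-axes [ 0.1 -1.9 48. ]  rz 0.1  shift after rz [ 0.1 -1.8 48. ]
[-5.9 -3.7  3.1 12.1] 1019
-167.03821356983997 347.42343280333546
```

Request:
arm_command(increments=[{"x":0,"y":-1,"z":20,"rx":0,"ry":0,"rz":0,"hand":50},{"x":0,"y":0,"z":16,"rx":0,"ry":0,"rz":0,"hand":50},{"x":0,"y":0,"z":8,"rx":0,"ry":0,"rz":0,"hand":50},{"x":0,"y":0,"z":4,"rx":0,"ry":0,"rz":0,"hand":50},{"x":0,"y":0,"z":0,"rx":0,"ry":0,"rz":0,"hand":50},{"x":0,"y":0,"z":0,"rx":0,"ry":0,"rz":0,"hand":50}])

```text
time: 62.72
eef_pos: [502.5, -398.3, 61.9]
tcp_rot: [[-0.999, 0.039, -0.002], [0.039, 0.999, 0.0], [0.002, 0.0, -1.0]]
contact_force: [-4.2, 1.3, 5.7]
gripper_width: 56.7
grip_force: 44.3
```

Request:
arm_command(increments=[{"x":0,"y":0,"z":0,"rx":0,"ry":0,"rz":0,"hand":60},{"x":0,"y":0,"z":0,"rx":0,"ry":0,"rz":0,"hand":68},{"x":0,"y":0,"z":0,"rx":0,"ry":0,"rz":0,"hand":68},{"x":0,"y":0,"z":0,"rx":0,"ry":0,"rz":0,"hand":68},{"x":0,"y":0,"z":-10,"rx":0,"ry":0,"rz":0,"hand":68},{"x":0,"y":0,"z":-35,"rx":0,"ry":0,"rz":0,"hand":68},{"x":0,"y":0,"z":-30,"rx":0,"ry":0,"rz":-4.4,"hand":70},{"x":0,"y":0,"z":-10,"rx":0,"ry":0,"rz":-4.4,"hand":70},{"x":-18.6,"y":38.7,"z":0,"rx":0,"ry":0,"rz":0,"hand":70},{"x":-18.6,"y":38.7,"z":0,"rx":0,"ry":0,"rz":0,"hand":70},{"x":-18.6,"y":38.7,"z":0,"rx":0,"ry":0,"rz":0,"hand":70},{"x":-18.6,"y":38.7,"z":0,"rx":0,"ry":0,"rz":0,"hand":70},{"x":-18.6,"y":38.7,"z":0,"rx":0,"ry":0,"rz":0,"hand":70},{"x":-18.6,"y":38.7,"z":0,"rx":0,"ry":0,"rz":0,"hand":70},{"x":-18.6,"y":38.7,"z":0,"rx":0,"ry":0,"rz":0,"hand":70},{"x":-18.6,"y":38.7,"z":0,"rx":0,"ry":0,"rz":0,"hand":70},{"x":-18.5,"y":38.6,"z":0,"rx":0,"ry":0,"rz":0,"hand":70},{"x":0,"y":0,"z":40,"rx":0,"ry":0,"rz":0,"hand":70},{"x":0,"y":0,"z":0,"rx":0,"ry":0,"rz":0,"hand":70},{"x":0,"y":0,"z":0,"rx":0,"ry":0,"rz":0,"hand":70}])

```text
time: 65.22
eef_pos: [630.2, -34.6, 107.4]
tcp_rot: [[-0.994, -0.113, 0.001], [-0.113, 0.994, -0.0], [-0.001, -0.0, -1.0]]
contact_force: [-0.7, -0.2, 0.1]
gripper_width: 70.1
grip_force: 0.0
```

Run:
```python
from chk import *
delta((*jw(73,-56),42),96.6)
board(snapshot("scene"),"scene")
```

```text
t 65.2 eef [630.2 -34.6 107.4] j7 64.0 yaw 96.5 F [-0.7 -0.2  0.1] w 70.1 grip 0.0 tilt [-0.001 -0.   ]
  shift now-axes [-0.5  0.5 65.4]  rz -0.1  shift after rz [-0.5  0.4 65.4]
scene on board (array([-80.1,  -4.2]), array([64.8, 58.4]), 0.3, 858) z [68.  73.8 76.8]
scene on board (array([-2.3, -4.5]), array([62.4, 58.1]), 0.4, 947) z [68.1 73.6 76.7]
scene B -76 0
scene B 0 0
scene B 76 (array([ 73.7, -59. ]), array([59.9, 59. ]), 89.3, 555)
```

Request:
arm_command(increments=[{"x":0,"y":0.4,"z":36,"rx":0,"ry":0,"rz":0,"hand":70},{"x":0,"y":0,"z":18,"rx":0,"ry":0,"rz":0,"hand":70},{"x":0,"y":0,"z":11.4,"rx":0,"ry":0,"rz":0,"hand":70},{"x":0,"y":0,"z":0,"rx":0,"ry":0,"rz":0,"hand":70},{"x":0,"y":0,"z":0,"rx":0,"ry":0,"rz":0,"hand":50},{"x":0,"y":0,"z":0,"rx":0,"ry":0,"rz":0,"hand":50},{"x":0,"y":0,"z":0,"rx":0,"ry":0,"rz":0,"hand":50},{"x":0,"y":0,"z":0,"rx":0,"ry":0,"rz":0,"hand":50},{"x":0,"y":0,"z":0,"rx":0,"ry":0,"rz":0,"hand":50}], newtons=40)

```text
time: 66.4
eef_pos: [630.6, -34.4, 41.9]
tcp_rot: [[-0.994, -0.113, 0.002], [-0.113, 0.994, -0.001], [-0.002, -0.002, -1.0]]
contact_force: [0.8, -5.0, 6.8]
gripper_width: 56.8
grip_force: 43.4
```

```bash
python3 -c "
from h import *
delta((*bw(80),150),87.75)"
```

```text
t 66.4 eef [630.6 -34.4  41.9] j7 60.0 yaw 96.5 F [ 0.8 -5.   6.8] w 56.8 grip 43.4 tilt [-0.002 -0.002]
  shift now-axes [  87.7 -359.4 -107.7]  rz 8.8  shift after rz [  32.2 -368.5 -108.1]
```

Request:
arm_command(increments=[{"x":0,"y":0,"z":-15,"rx":0,"ry":0,"rz":0,"hand":50},{"x":0,"y":0,"z":-35,"rx":0,"ry":0,"rz":0,"hand":50},{"x":0,"y":0,"z":-40,"rx":0,"ry":0,"rz":4.4,"hand":50},{"x":0,"y":0,"z":-18,"rx":0,"ry":0,"rz":4.4,"hand":50},{"x":3.2,"y":-36.9,"z":0,"rx":0,"ry":0,"rz":0,"hand":50},{"x":3.2,"y":-36.9,"z":0,"rx":0,"ry":0,"rz":0,"hand":50},{"x":3.2,"y":-36.9,"z":0,"rx":0,"ry":0,"rz":0,"hand":50},{"x":3.2,"y":-36.9,"z":0,"rx":0,"ry":0,"rz":0,"hand":50},{"x":3.2,"y":-36.9,"z":0,"rx":0,"ry":0,"rz":0,"hand":50},{"x":3.2,"y":-36.9,"z":0,"rx":0,"ry":0,"rz":0,"hand":50},{"x":3.2,"y":-36.9,"z":0,"rx":0,"ry":0,"rz":0,"hand":50},{"x":3.2,"y":-36.9,"z":0,"rx":0,"ry":0,"rz":0,"hand":50},{"x":3.2,"y":-36.9,"z":0,"rx":0,"ry":0,"rz":0,"hand":50},{"x":3.2,"y":-36.9,"z":0,"rx":0,"ry":0,"rz":0,"hand":50},{"x":0,"y":0,"z":20,"rx":0,"ry":0,"rz":0,"hand":50},{"x":0,"y":0,"z":20,"rx":0,"ry":0,"rz":0,"hand":50},{"x":0,"y":0,"z":0,"rx":0,"ry":0,"rz":0,"hand":50},{"x":0,"y":0,"z":0,"rx":0,"ry":0,"rz":0,"hand":50}])

```text
time: 68.65
eef_pos: [584.1, -399.3, 109.1]
tcp_rot: [[-0.999, 0.037, 0.001], [0.037, 0.999, 0.001], [-0.001, 0.001, -1.0]]
contact_force: [0.4, -0.7, 0.1]
gripper_width: 56.7
grip_force: 43.5
```

```bash
python3 -c "
from h import *
delta((*bw(80),61.5),87.75)
s=snapshot('scene'); q=sense()['eef_pos']; P=world(s); d=P-q
m=(abs(d[...,0])<40)&(abs(d[...,1])<30)&(d[...,2]<18)&(d[...,2]>-30); print(np.round(np.percentile(d[m][:,2],[1,3,10,50]),1),m.sum())
d=jw(60,-150)-bw(80); a=np.radians(96.5); print(d@[-np.sin(a),np.cos(a)], d@[np.cos(a),np.sin(a)])"
```

```text
t 68.7 eef [ 584.1 -399.3  109.1] j7 92.0 yaw 87.9 F [ 0.4 -0.7  0.1] w 56.7 grip 43.5 tilt [-0.001  0.001]
  shift now-axes [ 0.2 -2.1 47.6]  rz 0.1  shift after rz [ 0.1 -2.  47.6]
[-7.4 -4.6  3.5 11.5] 1100
-75.30016505204236 265.5514290251038
```

Request:
arm_command(increments=[{"x":0,"y":-1,"z":20,"rx":0,"ry":0,"rz":0,"hand":50},{"x":0,"y":0,"z":16,"rx":0,"ry":0,"rz":0,"hand":50},{"x":0,"y":0,"z":8,"rx":0,"ry":0,"rz":0,"hand":50},{"x":0,"y":0,"z":3.5,"rx":0,"ry":0,"rz":0,"hand":50},{"x":0,"y":0,"z":0,"rx":0,"ry":0,"rz":0,"hand":50},{"x":0,"y":0,"z":0,"rx":0,"ry":0,"rz":0,"hand":50}])

```text
time: 69.45
eef_pos: [582.5, -401.6, 62.1]
tcp_rot: [[-0.999, 0.039, -0.002], [0.039, 0.999, 0.0], [0.002, 0.0, -1.0]]
contact_force: [-3.8, 1.3, 5.7]
gripper_width: 56.3
grip_force: 44.2
```

Request:
arm_command(increments=[{"x":0,"y":0,"z":0,"rx":0,"ry":0,"rz":0,"hand":60},{"x":0,"y":0,"z":0,"rx":0,"ry":0,"rz":0,"hand":68},{"x":0,"y":0,"z":0,"rx":0,"ry":0,"rz":0,"hand":68},{"x":0,"y":0,"z":0,"rx":0,"ry":0,"rz":0,"hand":68},{"x":0,"y":0,"z":-10,"rx":0,"ry":0,"rz":0,"hand":68},{"x":0,"y":0,"z":-35,"rx":0,"ry":0,"rz":0,"hand":68},{"x":0,"y":0,"z":-30,"rx":0,"ry":0,"rz":-4.4,"hand":36},{"x":0,"y":0,"z":-10,"rx":0,"ry":0,"rz":-4.4,"hand":36},{"x":-10.7,"y":38,"z":0,"rx":0,"ry":0,"rz":0,"hand":36},{"x":-10.7,"y":38,"z":0,"rx":0,"ry":0,"rz":0,"hand":36},{"x":-10.7,"y":38,"z":0,"rx":0,"ry":0,"rz":0,"hand":36},{"x":-10.7,"y":38,"z":0,"rx":0,"ry":0,"rz":0,"hand":36},{"x":-10.7,"y":38,"z":0,"rx":0,"ry":0,"rz":0,"hand":36},{"x":-10.7,"y":38,"z":0,"rx":0,"ry":0,"rz":0,"hand":36},{"x":-10.7,"y":38,"z":0,"rx":0,"ry":0,"rz":0,"hand":36},{"x":0,"y":0,"z":30,"rx":0,"ry":0,"rz":0,"hand":36},{"x":0,"y":0,"z":0,"rx":0,"ry":0,"rz":0,"hand":36},{"x":0,"y":0,"z":0,"rx":0,"ry":0,"rz":0,"hand":36}])

```text
time: 71.7
eef_pos: [627.7, -130.0, 117.3]
tcp_rot: [[-0.994, -0.113, 0.001], [-0.113, 0.994, -0.0], [-0.001, -0.001, -1.0]]
contact_force: [0.3, 0.5, -0.5]
gripper_width: 35.9
grip_force: 0.0
```

Run:
```python
from chk import *; from bail import bail
delta((*jw(60,-149),34),96.6)
s=snapshot("scene"); board(s,"scene"); bail(s,-1,60); bail(s,1,-60)
P=world(s); u=(P[...,:2]-JC)@[np.cos(JA),np.sin(JA)]; v=(P[...,:2]-JC)@[-np.sin(JA),np.cos(JA)]; z=P[...,2]
for sg in(1,-1):
    q=(abs(u)<105)&(sg*v>30)&(sg*v<85)&(z<60); print("AB"[sg<0],np.round(np.polyfit(sg*v[q],z[q],1),3))
```

```text
t 71.7 eef [ 627.7 -130.   117.3] j7 73.0 yaw 96.5 F [ 0.3  0.5 -0.5] w 35.9 grip 0.0 tilt [-0.001 -0.001]
  shift now-axes [-1.   1.9 83.3]  rz -0.1  shift after rz [-1.1  1.9 83.3]
scene on board (array([-80.4,  -4.2]), array([62.8, 58.7]), 0.2, 860) z [67.7 73.9 77.1]
scene on board (array([-2.7, -4.7]), array([61.8, 58.8]), 2.0, 943) z [68.2 73.8 76.8]
scene on board (array([79.3, -4.1]), array([60.4, 58.4]), 0.0, 1046) z [68.4 73.7 76.7]
scene B -76 0
scene B 0 0
scene B 76 0
bar u [20.1 98.1] bar v,z med [-154.5   51.4   54.8] 126
bar u [-100.6  -22.3] bar v,z med [141.3  51.6  54.3] 87
A [1.7000e-02 3.4764e+01]
B [-0.    35.752]
```

Request:
arm_command(increments=[{"x":0,"y":0,"z":-40,"rx":0,"ry":0,"rz":0,"hand":36},{"x":0,"y":0,"z":-40,"rx":0,"ry":0,"rz":0,"hand":36},{"x":15,"y":40,"z":0,"rx":0,"ry":0,"rz":0,"hand":36},{"x":15,"y":40,"z":0,"rx":0,"ry":0,"rz":0,"hand":36},{"x":15,"y":40,"z":0,"rx":0,"ry":0,"rz":0,"hand":36},{"x":15,"y":40,"z":0,"rx":0,"ry":0,"rz":0,"hand":36},{"x":15,"y":40,"z":0,"rx":0,"ry":0,"rz":0,"hand":36},{"x":15,"y":40,"z":0,"rx":0,"ry":0,"rz":0,"hand":36},{"x":15,"y":40,"z":0,"rx":0,"ry":0,"rz":0,"hand":36},{"x":0,"y":0,"z":0,"rx":0,"ry":0,"rz":0,"hand":36},{"x":0,"y":0,"z":0,"rx":0,"ry":0,"rz":0,"hand":36},{"x":0,"y":0,"z":0,"rx":0,"ry":0,"rz":0,"hand":36}])

```text
time: 73.25
eef_pos: [491.8, 135.7, 196.6]
tcp_rot: [[-0.994, -0.111, 0.001], [-0.111, 0.994, -0.001], [-0.001, -0.001, -1.0]]
contact_force: [-0.9, -0.2, -0.3]
gripper_width: 35.7
grip_force: 0.0
```

Run:
```python
from chk import *; from brd import edges
from m import comps
s=snapshot("top"); board(s,"top"); cv2.imwrite("pics/final.png",s["image"])
P=world(s); U=(P[...,:2]-[505.8,-398.9])@[.9992,-.0393]; V=(P[...,:2]-[505.8,-398.9])@[-.0393,-.9992]; z=P[...,2]
print("board", rect(np.stack([U,V],-1),(abs(U)<150)&(abs(V)<61)&(z>50)&(z<58)), "mid",rect(np.stack([U,V],-1),(abs(U)<150)&(V<-58)&(V>-175)&(z>39)&(z<48)))
comps(s,60,150,(370,140,430,180)); comps(s,20,150,(235,140,335,190))
```

```text
top on board (array([79.6,  0.2]), array([58.1, 59.5]), 0.9, 595) z [67.9 72.8 76.6]
top on board (array([-2. , -0.1]), array([57.1, 60.9]), 0.7, 611) z [68.9 73.1 76.6]
top on board (array([-79.5,   0.3]), array([57.4, 60.5]), 1.3, 615) z [68.7 72.9 76.8]
top B -76 0
top B 0 0
top B 76 0
board (array([-0.6, -3.5]), array([250.1, 103.2]), 0.2, 1882) mid (array([  40.9, -112.1]), array([168.1, 102.3]), 0.6, 2226)
[406. 161.] (array([ 723.9, -140.9]), array([ 79.9, 102.8]), 39.0, 454) zmed 80.1 col [103. 105. 107.]
[318. 153.] (array([767.9,  74.9]), array([28. , 25.3]), 57.2, 121) zmed 63.7 col [43. 54. 74.]
[255. 168.] (array([721.7, 233. ]), array([56. , 56.1]), 75.3, 544) zmed 88.3 col [150. 147. 145.]
```

View pics/final.png

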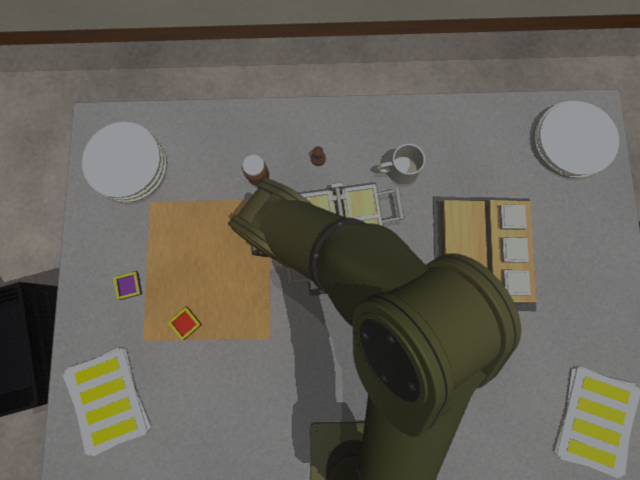

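The three dishes sit face down on the board at (513,217), (515,250) and (517,283). Jar, mug and stamp are unmoved and the arm touches nothing.

```bash
python3 -c "
from plant import sign_off
print(sign_off())"
```

```text
the job is handed in; nothing more can be done
None
```

I handed the job in at about 73 s: the top board is on the stand about 3 mm off centre, the three dishes sit face down on it with none overhanging, both leaves lie open to within about 0.02 rad, and the other boards, jar, mug and stamp have not moved.

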